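# Unfold the bedside mirror's leg and stand it in the tray

## Robot

A 6-joint arm with a two-finger parallel gripper is mounted at the origin on the work surface. World frame = base frame: x ahead of the robot, y to its left, z up, the work surface at z = 0. Lengths are in m, angles in degrees, forces in N, time in s.
With the tool pointing down it reaches from about 0.35 to 0.875 m from the base axis. Payload 4.2 kg.
Tool frame: the origin (TCP) lies midway between the tips of the shut fingers; the grasp point (between the pads) lies 19 mm behind it (r.grasp_offset is the distance from the TCP to the grasp point, in m); z points along the fingers, y is the direction in which the jaws open and shut (so a half turn about z gives the same grasp; the last joint's range is limited). The gripper opens to 87 mm and grips with 3 to 60 N. Pads are 19 mm wide; open, the fingers measure 117 mm over their backs; the gripper's body (75 mm by 190 mm) begins 51 mm behind the grasp point.
Start: joints at [80.134, 22.042, 0.453, 0, -68.411, -14.817], TCP at [0.261, 0.568, 0.223] pointing down, gripper open.
Joint ranges: [-179.83, 179.83], [-69.29, 118.12], [-61.27, 80.66], [-181.25, 117.63], [-171.15, -9.14], [-177.46, 177.46]. Speed limits (degrees/s): [159.86, 159.86, 180, 180, 180, 180].

## Interface

Orientations are given as a 3x3 rotation matrix whose columns are the frame's x, y, z axes.
In Python, from station import r gives the robot as it stands.
- The arm moves only by the shell command python3 -m crank 'ROWS'. ROWS is JSON, a list of rows, each a list of 3 entries, a list of its own where there are three numbers: the closure, from -1 (fully open) to 1 (shut), so that 0 is half open, then the shift along the tool's x, y, z as a fraction of full scale, then the turn, a rotation vector about the tool's x, y, z as a fraction of full scale. In form: [[fingers, [dx, dy, dz], [wx, wy, wz]], ...]. A call has 1 to 8 rows; each row shifts and turns the commanded pose from where the row before left it, along the tool's axes as they then stand; what a row does not reach is not made up. Full scale, the value 1, is 100 mm for a shift and 45 degrees for a turn. A row lasts 1/10 s, in which the tool goes at most 50 mm and 8.59 degrees, less where a joint would pass 70% of its speed; a pose out of reach is approached as far as the arm can. A call with a number of a shift or a turn outside -1 to 1 is refused whole. A call with a gripper value outside its range is refused whole. The fingers move at their own pace and stop on an object; the grip force is fixed at half the most. Time passes only in rows, so rows that do not move let the fingers close. It gives the time, the measured TCP pose, the force and the opening at its end, in the units of the state.
- r.sense(): the state, without advancing time (a new reading comes with each control period).
- r.capture(name): name is "side" or "top" or "wrist"; returns a dict with "img" (400x640x3 uint8, blue, green, red), "fx", "fy", "cx", "cy" (pixels), "dist" ([k1, k2, p1, p2, k3] as OpenCV has them; the pictures are not rectified), "R" (3x3) and "t" (3): a world point X has camera coordinates R X + t. Camera axes: x right, y down, z forward; pixel columns grow to the right and rows downward; lengths in m; the calibration is good to about 2 mm. A picture is of the moment at which its call begins. There is no depth.
- r.finish_job(): hands the job in, once; it reports no verdict.
The state is a dict: "time_s": time; "joints": joint angles; "joint_velocities": joint speeds; "effort": joint torques, N m; "tcp_pos": TCP position; "ee_rot": TCP orientation; "wrist_force": force on the tool from outside, world axes, zero at the start; "moment": the same for the moment, N m; "gripper_width": opening from 0.0 (shut) to 1.0 (fully open).
Only numpy, scipy, OpenCV 4.12 (cv2) and the standard library are available. Lean on these libraries where they do the work, as an engineer would, in place of code of your own. Each camera call takes 0.05 s, during which the arm holds its last target.

## Task

The flat mirror is leaning face-in against the wooden box. Swing the folding leg on its back out as far as it goes, then carry the mirror to the white tray and stand it on its own leg in the middle of the tray's clear space, leaning back a little, square with the tray and with its glass facing the bed (away from the robot). Do not let the mirror fall flat, do not knock the other things about, and let go of it.

Things in the scene. Friction and masses are not known exactly. Their poses are not given: they have to be found in the camera images.
- mirror: Flat grey mirror 120 wide (own y), 185 high (own z), 10 mm thick (own x), about 0.54 kg, loose. Origin: centre of its bottom edge. +x is the glass side, -x the back with the leg. It starts leaning 35 deg from upright, glass on the box's near top edge (111 mm up the mirror), back looking up and to the robot's right (world -y). Standing on the opened leg it leans back 20 deg.
- mirror_top (a point): Centre of the mirror's top edge, mirror axes: own (0, 0, 185) mm. At the start the top 70 mm overhang the box and both faces are free to be pinched there.
- leg (a joint): Opening of the leg on the mirror's back, rad: 0 folded along the back, 0.63 fully out at its stop; starts 0 to 0.1. Stiff friction hinge (0.05 N m), stays where left. Leg: aluminium bar 36 mm wide (mirror's y), 9 mm thick, hanging from the hinge to near the bottom edge; folded, its middle plane is 10 mm off the back, a 5.5 mm gap behind it. Its lower end swings off the back to the mirror's -x.
- leg_hinge (a point): Centre of the leg's hinge pin, mirror axes: own (-15, 0, 130) mm of the mirror. The pin is parallel to the mirror's y, between two black blocks (20 to 32 mm to either side, 16 mm high, 12 mm proud of the back).
- leg_foot (a point): Centre of the leg's rounded rubber foot (radius 4.5 mm) at its free end, 119 mm from the hinge; 4.5 mm above the floor it stands on, and then 84 mm behind the mirror's bottom edge.
- chest: Closed wooden box, 100 (own x) x 160 (own y) mm, top 95 mm above the table, with a 4 mm thick, 130 mm wide base board reaching 134 mm to own -x of the origin (centre of its underside), fixed. The mirror's bottom edge stands on the board behind a lip (8 mm high above the board, its inner side at own x -125.5 mm). The mirror starts with the box's yaw, own x about along world +y.
- tray: White plastic tray, fixed, 260 (own x) x 320 (own y) mm, rim 16 mm high and 4 mm thick, floor 4 mm thick; origin centre of its underside. Own +x points away from the robot, to the bed, give or take its yaw.
- tray_bay (a point): Centre of the tray's clear space, on the upper face of its floor, axes as the tray's. The clear space is about 200 mm along x (near rim to organizer) and 220 mm along y (nail file to dropper bottle). The mirror facing +x, its bottom edge belongs about 40 mm to the +x side of this point and the foot about 45 mm to the -x side.
- organizer: Pink pill organizer, 36 x 190 x 26 mm, loose, along the far side of the tray.
- dropper_bottle: Closed amber glass dropper bottle, 31 mm across, 93 mm high, loose, at the tray's +y end.
- nail_file: Steel nail file, 160 x 13 x 5 mm, loose, lying along x at the tray's -y end.
- ear_thermometer: White ear thermometer, 130 x 36 x 34 mm, loose, lying at one end of the box.
- bowl: White ceramic bowl, 100 mm across, 45 mm high, loose, at the other end of the box.
Mind the look-alikes: they are no part of the job. Of the things that look like the mirror, the largest one is meant.

How it is judged (in metres and radians):
On the way:
1. the leg is swung out nearly to its stop (value of joint leg above 0.55 rad), for 0.2 s.
At the end, for the whole second after the job is handed in: Leg out (over 0.53 rad); mirror at rest in the tray, leaning back 12 to 27 deg, bottom edge and foot on its floor (7, 10 mm); from tray_bay: bottom edge x -15 to 85, y within 40 mm, foot x -100 to 10 mm (so glass to the bed); square within 17 deg (value of joint leg above 0.53 rad and angle between mirror's own z axis and vertical between 0.21 and 0.48 rad and z of mirror in the frame of tray_bay below 0.007 m and z of leg_foot in the frame of tray_bay below 0.01 m and x of mirror in the frame of tray_bay between -0.015 and 0.085 m and y of mirror in the frame of tray_bay between -0.04 and 0.04 m and x of leg_foot in the frame of tray_bay between -0.1 and 0.01 m and angle between the y axis of mirror and the y axis of tray, either way round below 0.3 rad and linear speed of mirror below 0.01 m/s and angular speed of mirror below 0.05 rad/s); the robot touches nothing.
It fails at once if the mirror falls flat (its height axis more than 72 degrees from upright) (angle between mirror's own z axis and vertical above 1.25 rad).
It fails at once if one of the other loose things is knocked about (moved more than 40 mm) (distance of any of organizer, dropper_bottle, nail_file, ear_thermometer, bowl from where it was at the start of the episode above 0.04 m).
It also fails if it takes over 64 s, if anything falls off the work surface, if the arm or the gripper's body presses on something with over 40 N, if the wrist force passes 120 N, or if a joint passes its speed limit or range.

## Working session

There is one attempt and no reset: what is moved stays moved. The work goes in short steps, Python scripts to look and compute and a shell command to move; the robot and the scene stay as the last step left them, time stands still between calls to the robot, and variables do not carry over. Pictures are saved under pics/ and viewed, and the job is handed in when it is done.

```bash
mkdir -p pics; ls; python3 - <<'E'
from station import r
import cv2,json
s=r.sense();print(s)
for n in("side","top","wrist"):
    c=r.capture(n);cv2.imwrite(f"pics/{n}0.png",c["img"]);print(n,c["fx"],c["cx"],c["cy"],c["dist"],c["R"],c["t"])
E
```

```text
pics
{'time_s': 0.0, 'joints': array([ 8.01350470e+01,  2.20907559e+01,  3.78018960e-01, -2.66194650e-02,
       -6.84117152e+01, -1.48174191e+01]), 'joint_velocities': array([-0.0314698 , -0.0124856 , -0.02128159,  0.09773737,  0.02821173,
       -0.05553991]), 'effort': array([ 4.14316137e-04, -3.90662885e+01,  1.87404549e+01,  4.21984971e+00,
        1.09153159e-02, -1.97410436e-04]), 'tcp_pos': array([0.26072374, 0.56734466, 0.22145378]), 'ee_rot': array([[ 9.08565161e-01, -4.17742400e-01, -7.97750464e-04],
       [-4.17743139e-01, -9.08562822e-01, -2.06593021e-03],
       [ 1.38220229e-04,  2.21028699e-03, -9.99997548e-01]]), 'wrist_force': array([ 0.61966543, -0.36669588, -0.67016957]), 'moment': array([ 0.02192892,  0.00075053, -0.06016921]), 'gripper_width': 0.9971798713406853}
side 520.3590152860123 317.366843301887 207.54648680882323 [-0.15211291  0.          0.          0.          0.        ] [[-0.98181077 -0.18818851 -0.02515344]
 [-0.07161554  0.48976891 -0.868906  ]
 [ 0.1758375  -0.85129989 -0.49433761]] [0.62414099 0.15395015 1.30061184]
top 435.37037955016035 317.36920138610975 198.68799080064946 [-0.07124823  0.          0.          0.          0.        ] [[ 0.01925074 -0.9997899   0.00703962]
 [-0.98860148 -0.02008591 -0.14921012]
 [ 0.14932017 -0.00408698 -0.98878045]] [-0.04839881  0.64542892  1.42665115]
wrist 278.452267085083 315.41941419420914 202.73592726277397 [-0.03298549  0.          0.          0.          0.        ] [[-0.41657961 -0.90909839  0.00124768]
 [-0.87997115  0.40357639  0.25055315]
 [-0.228281    0.10327741 -0.96810204]] [ 0.62438626 -0.02962434  0.38933756]
```

View pics/side0.png

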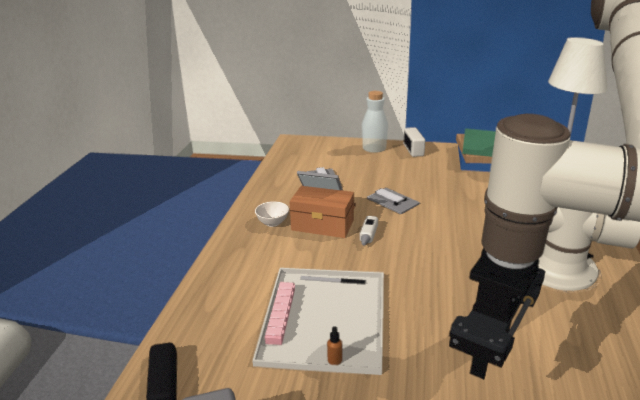

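View pics/top0.png

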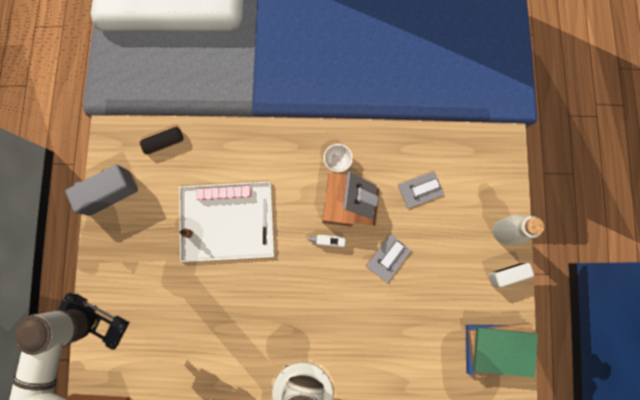

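View pics/wrist0.png

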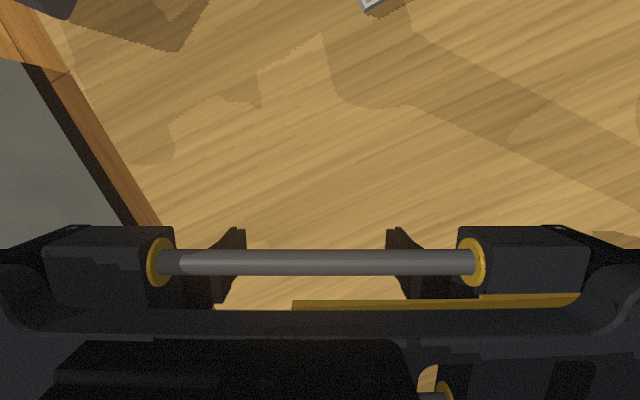

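The side view shows the mirror behind the box at about (320,181). The top view shows the mirror at (362,195) on the box, the tray at (227,222), and two small look-alikes at (421,189) and (389,258). I'll zoom in next.

```bash
python3 - <<'E'
import cv2
im=cv2.imread("pics/top0.png")
cv2.imwrite("pics/topA.png",cv2.resize(im[140:260,300:420],None,fx=5,fy=5,interpolation=cv2.INTER_CUBIC))
cv2.imwrite("pics/topB.png",cv2.resize(im[165:275,165:285],None,fx=5,fy=5,interpolation=cv2.INTER_CUBIC))
im=cv2.imread("pics/side0.png")
cv2.imwrite("pics/sideA.png",cv2.resize(im[155:255,240:400],None,fx=5,fy=5,interpolation=cv2.INTER_CUBIC))
E
```

```text
(no output)
```

View pics/topA.png

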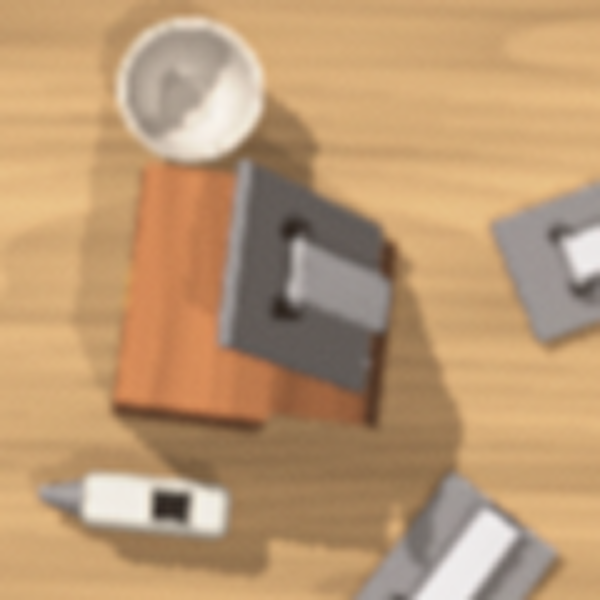

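View pics/topB.png

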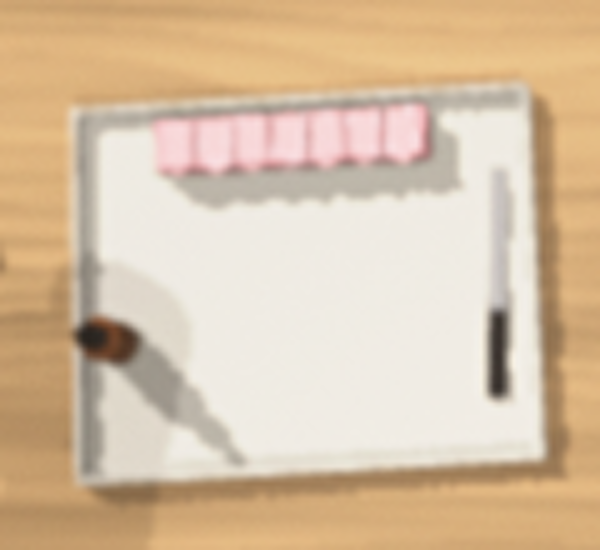

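View pics/sideA.png

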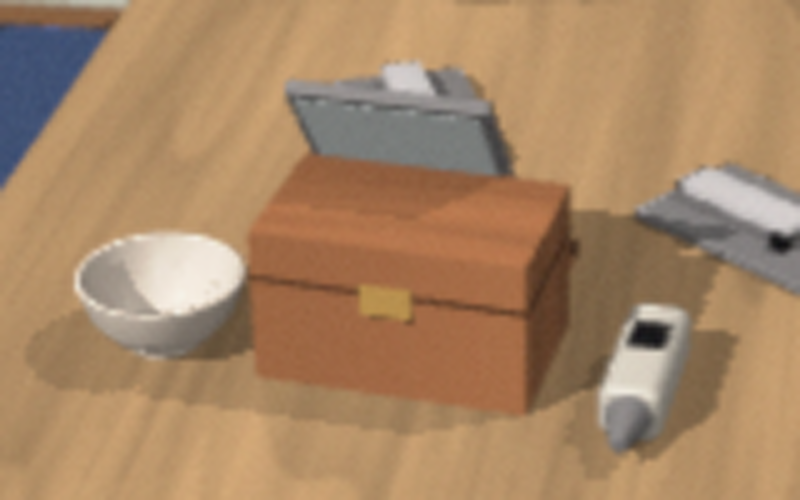

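```bash
cat > h.py <<'E'
import numpy as np,cv2
from station import r
def ray(c,uv):
    K=np.array([[c["fx"],0,c["cx"]],[0,c["fy"],c["cy"]],[0,0,1.]])
    p=cv2.undistortPoints(np.array([[uv]],float),K,np.array(c["dist"]))[0,0]
    R=np.array(c["R"]);t=np.array(c["t"]).ravel()
    return -R.T@t, R.T@np.array([p[0],p[1],1.])
def onz(c,uv,z):
    o,d=ray(c,uv); return o+d*(z-o[2])/d[2]
def tri(c1,u1,c2,u2):
    o1,d1=ray(c1,u1);o2,d2=ray(c2,u2)
    A=np.c_[d1,-d2]; s=np.linalg.lstsq(A,o2-o1,rcond=None)[0]
    a=o1+d1*s[0];b=o2+d2*s[1]; return (a+b)/2,np.linalg.norm(a-b)
def proj(c,X):
    K=np.array([[c["fx"],0,c["cx"]],[0,c["fy"],c["cy"]],[0,0,1.]])
    return cv2.projectPoints(np.atleast_2d(np.array(X,float)),cv2.Rodrigues(np.array(c["R"]))[0],np.array(c["t"]).ravel(),K,np.array(c["dist"]))[0][:,0]
E
python3 - <<'E'
from h import *
np.set_printoptions(precision=4,suppress=True)
c=r.capture("top");sd=r.capture("side")
A=lambda x,y:(300+x/5-.4,140+y/5-.4)
B=lambda x,y:(165+x/5-.4,165+y/5-.4)
S=lambda x,y:(240+x/5-.4,155+y/5-.4)
for n,p in dict(far=(145,168),bl=(113,405),br=(264,420)).items(): print("box",n,onz(c,A(*p),.095))
for n,p in dict(gt=(238,160),gb=(220,345)).items(): print("mir glass top",onz(c,A(*p),.155))
for n,p in dict(gt=(250,160),gb=(232,348)).items(): print("mir back top",onz(c,A(*p),.161))
print("mid", onz(c,A(380,225),.01),onz(c,A(362,390),.01))
print("board",onz(c,A(397,245),.012),onz(c,A(375,425),.012))
# side: mirror upper edge corners
print(tri(c,A(244,160),sd,S(290,85)),tri(c,A(226,347),sd,S(490,105)))
print("leg",onz(c,A(295,275),.125),onz(c,A(388,308),.03))
for p in [(72,105),(525,82),(548,458),(82,486)]: print("tray",onz(c,B(*p),.016))
for n,p,z in [("org",(155,122),.03),("org",(425,105),.03),("org",(160,172),.03),("org",(428,158),.03),("file",(497,170),.007),("file",(497,397),.007),("bot",(95,335),.09)]: print(n,onz(c,B(*p),z))
print("bottle",onz(sd,(335,362),.004))
E
```

```text
box far [ 0.7254 -0.071   0.095 ]
box bl [ 0.5674 -0.0526  0.095 ]
box br [ 0.5595 -0.1511  0.095 ]
mir glass top [ 0.7191 -0.1282  0.155 ]
mir glass top [ 0.6005 -0.1179  0.155 ]
mir back top [ 0.7179 -0.1353  0.161 ]
mir back top [ 0.598  -0.1251  0.161 ]
mid [ 0.7061 -0.2388  0.01  ] [ 0.5897 -0.2262  0.01  ]
board [ 0.6918 -0.2504  0.012 ] [ 0.5654 -0.235   0.012 ]
(array([ 0.7157, -0.1319,  0.1605]), np.float64(0.004537565037403269)) (array([ 0.5984, -0.1214,  0.1606]), np.float64(0.00037369570830059136))
leg [ 0.6507 -0.1678  0.125 ] [ 0.6445 -0.2415  0.03  ]
tray [0.6876 0.4491 0.016 ]
tray [0.7102 0.1319 0.016 ]
tray [0.4504 0.1072 0.016 ]
tray [0.424  0.4252 0.016 ]
org [0.6744 0.3857 0.03  ]
org [0.69   0.1989 0.03  ]
org [0.6395 0.3801 0.03  ]
org [0.653  0.1953 0.03  ]
file [0.6491 0.1502 0.007 ]
file [0.4915 0.1444 0.007 ]
bot [0.5222 0.4    0.09  ]
bottle [0.5207 0.4092 0.004 ]
```

```bash
python3 -m crank '[[-1,[0,0,-0.1],[0,0,0.19]],[-1,[0,0,-0.1],[0,0,0.19]],[-1,[0,0,-0.1],[0,0,0.19]],[-1,[0,0,-0.1],[0,0,0.19]],[-1,[0,0,-0.1],[0,0,0.19]],[-1,[0,0,-0.1],[0,0,0.19]],[-1,[0,0,-0.1],[0,0,0.19]],[-1,[0,0,-0.1],[0,0,0.19]]]'
cat >> h.py <<'E'
from scipy.spatial.transform import Rotation as Ro
def plan(p,R,grow=None):
    s=r.sense();p0=s["tcp_pos"];R0=s["ee_rot"]
    print("shift now axes(x100mm)",(R0.T@(p-p0)*10).round(3),"dist",np.linalg.norm(p-p0).round(4))
    w=Ro.from_matrix(R0.T@R).as_rotvec(degrees=True)
    print("turn/45",(w/45).round(3),"deg",np.linalg.norm(w).round(2),"joints",s["joints"].round(1))
yaw=np.deg2rad(-4.9)
e=np.array([np.cos(yaw),np.sin(yaw),0]);xh=np.array([-np.sin(yaw),np.cos(yaw),0]);Z=np.array([0,0,1.])
a=np.deg2rad(35)
top=np.array([.659,-.1266,.158])
mx=np.cos(a)*xh-np.sin(a)*Z; mz=np.sin(a)*xh+np.cos(a)*Z; my=-e
bot=top-.185*mz
M=lambda x,y,z: bot+x/1e3*mx+y/1e3*my+z/1e3*mz
def pose(y,z):
    y=y/np.linalg.norm(y);z=z/np.linalg.norm(z);return np.c_[np.cross(y,z),y,z]
E
python3 - <<'E'
from h import *
al=np.deg2rad(42);tz=np.cos(al)*xh-np.sin(al)*Z
R=pose(-e,tz); g=M(-10,0,45)
print(g,bot)
p=g+.006*tz-.12*tz; print("pre",p)
plan(p,R)
E
```

```text
time_s: 1.05
tcp_pos: [0.2609, 0.5678, 0.3027]
ee_rot: [[-0.06, -0.998, -0.0], [-0.998, 0.06, -0.0], [0.0, 0.0, -1.0]]
wrist_force: [0.3, -0.8, 0.4]
gripper_width: 0.998
[ 0.65144127 -0.21476881  0.04905448] [ 0.64993627 -0.23232383  0.00645687]
pre [ 0.64420487 -0.2991777   0.12533537]
shift now axes(x100mm) [ 8.423 -4.346  1.777] dist 0.9644
turn/45 [ 0.014 -1.067  0.031] deg 48.05 joints [ 80.1  19.7   8.4  -0.  -78.7 -83.6]
```

```bash
T='x'
python3 -m crank '[[-1,[0.42,-0.217,0],[0,0,0]],[-1,[0.42,-0.217,0],[0,0,0]],[-1,[0.42,-0.217,0],[0,0,0]],[-1,[0.42,-0.217,0],[0,0,0]],[-1,[0.42,-0.217,0],[0,0,0]],[-1,[0.42,-0.217,0],[0,0,0]],[-1,[0.42,-0.217,0],[0,0,0]],[-1,[0.42,-0.217,0],[0,0,0]]]'
python3 -m crank '[[-1,[0.42,-0.217,0],[0,0,0]],[-1,[0.42,-0.217,0],[0,0,0]],[-1,[0.42,-0.217,0],[0,0,0]],[-1,[0.42,-0.217,0],[0,0,0]],[-1,[0.42,-0.217,0],[0,0,0]],[-1,[0.42,-0.217,0],[0,0,0]],[-1,[0.42,-0.217,0],[0,0,0]],[-1,[0.42,-0.217,0],[0,0,0]]]'
python3 -m crank '[[-1,[0.42,-0.217,0],[0,0,0]],[-1,[0.42,-0.217,0],[0,0,0]],[-1,[0.42,-0.217,0],[0,0,0]],[-1,[0.42,-0.217,0],[0,0,0]],[-1,[0,0,0],[0,-0.15,0]],[-1,[0,0,0],[0,-0.15,0]],[-1,[0,0,0],[0,-0.15,0]],[-1,[0,0,0],[0,-0.15,0]]]'
python3 -m crank '[[-1,[0,0,0],[0,-0.15,0]],[-1,[0,0,0],[0,-0.15,0]],[-1,[0,0,0],[0,-0.16,0]]]'
python3 - <<'E'
from h import *
al=np.deg2rad(42);tz=np.cos(al)*xh-np.sin(al)*Z
R=pose(-e,tz); g=M(-10,0,45)
p=g+.006*tz-.12*tz; plan(p,R); print(r.sense()["tcp_pos"],r.sense()["time_s"])
c=r.capture("wrist");cv2.imwrite("pics/w1.png",c["img"])
E
```

```text
time_s: 1.85
tcp_pos: [0.4165, 0.2212, 0.3028]
ee_rot: [[-0.053, -0.999, 0.0], [-0.999, 0.053, 0.001], [-0.001, -0.0, -1.0]]
wrist_force: [0.5, 0.4, -0.1]
gripper_width: 1.0
time_s: 2.65
tcp_pos: [0.572, -0.1237, 0.3026]
ee_rot: [[-0.054, -0.999, 0.0], [-0.999, 0.054, 0.0], [-0.0, -0.0, -1.0]]
wrist_force: [0.7, 0.9, -0.5]
gripper_width: 0.997
time_s: 3.45
tcp_pos: [0.6494, -0.2945, 0.303]
ee_rot: [[-0.047, -0.999, 0.025], [-0.888, 0.053, 0.457], [-0.458, -0.001, -0.889]]
wrist_force: [0.4, 0.1, -1.5]
gripper_width: 1.0
time_s: 3.75
tcp_pos: [0.6493, -0.2945, 0.303]
ee_rot: [[-0.035, -0.999, 0.04], [-0.669, 0.054, 0.741], [-0.742, -0.001, -0.67]]
wrist_force: [0.0, 0.9, -0.3]
gripper_width: 0.996
shift now axes(x100mm) [1.352 0.05  1.154] dist 0.1778
turn/45 [ 0.029 -0.002  0.028] deg 1.83 joints [ -31.6   42.8   49.3  -46.2 -115.3   15. ]
[ 0.64929106 -0.29454363  0.30303479] 3.75
```

View pics/w1.png

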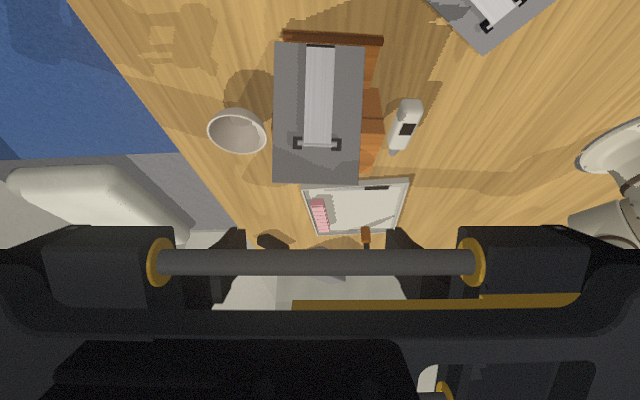

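The wrist view shows the mirror's back: corners near (275,42), (365,44), (361,185) and (272,182), with the leg running from (320,45) down to the hinge at (317,143).

```bash
cat >> h.py <<'E'
def onm(c,uv,x):
    o,d=ray(c,uv); n=mx; q=bot+x/1e3*mx
    P=o+d*((q-o)@n)/(d@n); v=P-bot; return np.array([v@mx,v@my,v@mz])*1e3
E
python3 - <<'E'
from h import *
np.set_printoptions(precision=1,suppress=True)
c=r.capture("wrist"); im=c["img"]
cv2.imwrite("pics/w1z.png",cv2.resize(im[20:200,250:400],None,fx=3.3,fy=3.3,interpolation=cv2.INTER_CUBIC))
for uv in [(275,42),(365,44),(361,185),(272,182)]: print(onm(c,uv,-5))
for uv in [(307,46),(334,46),(305,135),(331,137)]: print("leg",onm(c,uv,-19))
for uv in [(292,143),(342,143)]: print("blk",onm(c,uv,-17))
print(proj(c,[M(-5,60,0),M(-5,-60,0),M(-5,-60,185),M(-5,60,185),M(-15,0,130),M(-15,-18,11),M(-15,18,11)]))
E
```

```text
[ -5.  -52.6  -4.6]
[-5.  65.  -4.8]
[ -5.   65.4 180.7]
[ -5.  -57.7 177.7]
leg [-19.  -10.9   5.2]
leg [-19.   23.1   4.4]
leg [-19.  -12.6 115.3]
leg [-19.   21.3 117.3]
blk [-17.  -29.6 125.6]
blk [-17.   36.1 124.7]
[[361.1  47.7]
 [269.3  45.6]
 [270.4 187.3]
 [357.  188.1]
 [314.5 146.8]
 [301.4  52. ]
 [329.6  52.6]]
```

View pics/w1z.png

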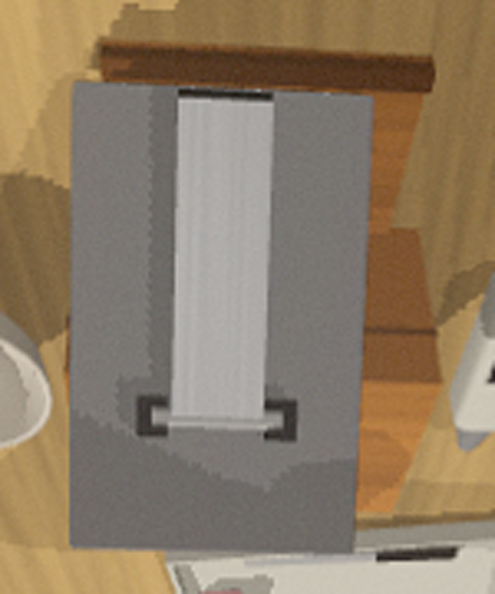

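```bash
cat >> h.py <<'E'
bot=bot+.005*my-.002*xh
E
python3 - <<'E'
from h import *
np.set_printoptions(precision=4,suppress=True)
al=np.deg2rad(42);tz=np.cos(al)*xh-np.sin(al)*Z
R=pose(-e,tz); g=M(-10,0,45)
p=g+.006*tz; print(g,p);plan(p-.06*tz,R)
E
```

```text
[ 0.6463 -0.2163  0.0491] [ 0.6467 -0.2119  0.045 ]
shift now axes(x100mm) [1.305 0.061 1.727] dist 0.2166
turn/45 [ 0.031 -0.001  0.016] deg 1.57 joints [ -31.8   43.    49.   -46.  -115.2   15.1]
```

```bash

python3 -m crank '[[-1,[0.325,0.015,0.43],[0.031,0,0.016]],[-1,[0.325,0.015,0.3],[0,0,0]],[-1,[0.325,0.015,0.3],[0,0,0]],[-1,[0.325,0.015,0.3],[0,0,0]],[-1,[0,0,0.3],[0,0,0]],[-1,[0,0,0],[0,0,0]]]'
python3 - <<'E'
from h import *
np.set_printoptions(precision=4,suppress=True)
al=np.deg2rad(42);tz=np.cos(al)*xh-np.sin(al)*Z
R=pose(-e,tz); g=M(-10,0,45)
p=g+.006*tz;plan(p,R)
c=r.capture("wrist");cv2.imwrite("pics/w2.png",c["img"])
c=r.capture("top");cv2.imwrite("pics/t2.png",cv2.resize(c["img"][120:280,290:450],None,fx=3.5,fy=3.5))
E
```

```text
time_s: 4.45
tcp_pos: [0.6455, -0.2573, 0.0967]
ee_rot: [[-0.051, -0.997, 0.056], [-0.669, 0.076, 0.739], [-0.741, 0.0, -0.671]]
wrist_force: [-0.1, -0.1, 0.5]
gripper_width: 1.002
shift now axes(x100mm) [0.078 0.023 0.683] dist 0.0688
turn/45 [ 0.009 -0.004  0.008] deg 0.57 joints [-29.1  47.9  29.2 -42.5 -94.5  30.3]
```

View pics/w2.png

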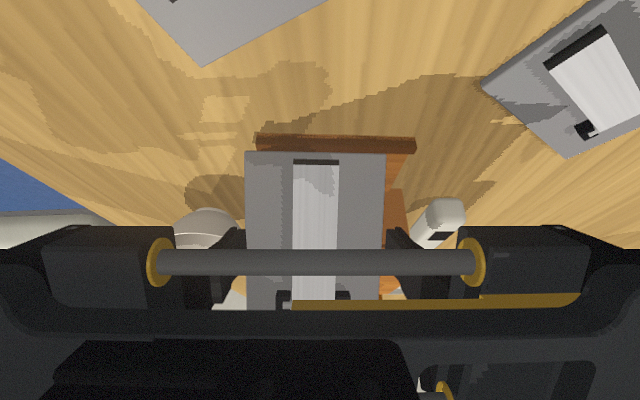

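View pics/t2.png

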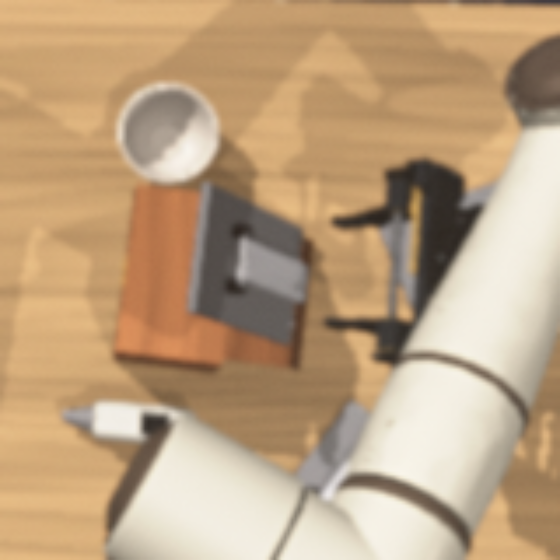

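The wrist view has the leg at columns 293–339, midway between the fingers (240 and 390). I'll measure the leg in tool axes.

```bash
python3 - <<'E'
from h import *
np.set_printoptions(precision=2,suppress=True)
c=r.capture("wrist"); s=r.sense(); R0=s["ee_rot"];p0=s["tcp_pos"]
for uv in [(293,163),(339,163),(292,240),(338,240)]:
    q=onm(c,uv,-19)
    print("leg own",q,"tool",R0.T@(M(*q)-p0)*1e3)
for uv in [(245,152),(384,153)]:
    q=onm(c,uv,-5); print("corner",q)
E
```

```text
leg own [-19.   -23.07  11.77] tool [ 43.08 -17.26  64.69]
leg own [-19.    14.02  11.33] tool [43.06 19.84 64.7 ]
leg own [-19.   -23.78  75.4 ] tool [-19.99 -18.76  56.37]
leg own [-19.    14.61  74.98] tool [-20.05  19.63  56.38]
corner [ -5.   -65.16   2.64]
corner [-5.   53.59  2.06]
```

```bash

python3 -m crank '[[-0.5,[0.02,0.005,0.25],[0,0,0]],[-0.3,[0.02,0.005,0.2],[0,0,0]],[-0.3,[0,0,0.12],[0,0,0]],[-0.3,[0,0,0.04],[0,0,0]],[-0.3,[0,0,0],[0,0,0]]]'
python3 - <<'E'
from h import *
c=r.capture("wrist");cv2.imwrite("pics/w3.png",c["img"])
c=r.capture("side");cv2.imwrite("pics/s3.png",cv2.resize(c["img"][130:260,220:420],None,fx=4,fy=4))
E
```

```text
time_s: 5.1
tcp_pos: [0.6499, -0.2196, 0.0574]
ee_rot: [[-0.047, -0.997, 0.064], [-0.672, 0.079, 0.736], [-0.739, -0.008, -0.674]]
wrist_force: [0.6, -0.8, 0.4]
gripper_width: 0.677
```

View pics/w3.png

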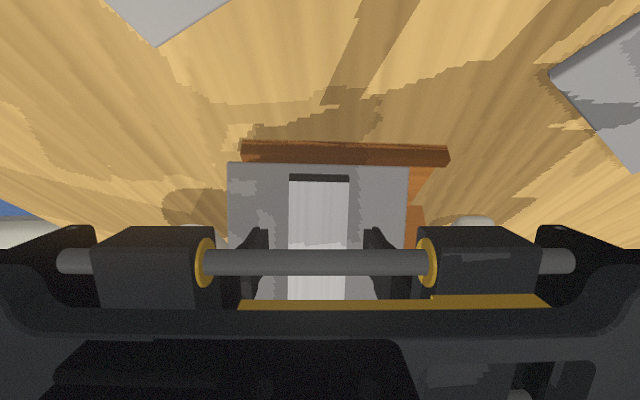

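View pics/s3.png

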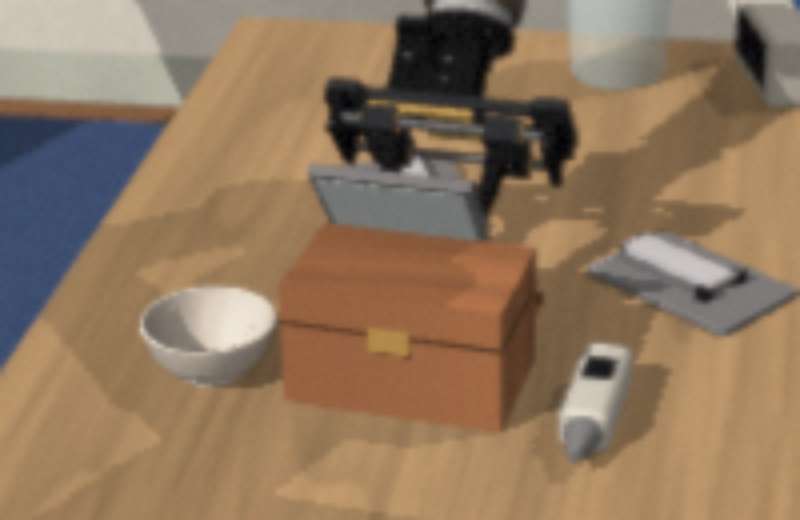

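```bash
python3 - <<'E'
from h import *
np.set_printoptions(precision=1,suppress=True)
c=r.capture("wrist"); s=r.sense(); R0=s["ee_rot"];p0=s["tcp_pos"]
R=np.array(c["R"]);t=np.array(c["t"]).ravel()
print("cam in tool",R0.T@(-R.T@t-p0)*1e3, R0.T@R.T)
g=cv2.cvtColor(c["img"],cv2.COLOR_BGR2GRAY)
for v in (190,205,220,235):print(v,g[v,270:370:2])
for v in (190,240):
    for D in (155,160,165,170):
        X=np.array([(318.5-c["cx"])/c["fx"]*D,(v-c["cy"])/c["fy"]*D,D])/1e3
        print(v,D,R0.T@(R.T@(X-t)-p0)*1e3)
for uv in [(288,185),(349,185),(288,240),(348,240)]:
    q=onm(c,uv,-19.5)
    print("leg own",q,"tool",R0.T@(M(*q)-p0)*1e3)
E
```

```text
cam in tool [  68.1   -0.2 -161.9] [[ 0.  -1.  -0.3]
 [ 1.   0.   0. ]
 [-0.  -0.3  1. ]]
190 [117 120 120 121 121 122 121 118 122 119 169 169 172 171 168 168 174 169
 167 167 168 168 170 170 170 169 170 164 164 170 166 163 166 167 165 165
 167 166 165 164 120 121 120 118 136 132 132 134 134 134]
205 [118 119 120 115 121 121 117 116 117 121 166 169 172 170 168 169 170 169
 166 166 172 171 171 170 169 169 166 164 167 168 162 163 167 166 166 164
 165 163 162 143 117 120 120 118 118 134 134 134 134 132]
220 [134 133 129 118 119 117 116 119 118 120 167 169 168 168 165 168 171 168
 168 166 166 170 170 168 170 167 167 164 168 164 163 166 165 166 167 168
 164 163 165 116 117 115 113 122 116 135 132 136 134 132]
235 [139 132 133 118 117 118 117 119 119 133 168 168 170 168 166 167 168 165
 165 165 165 169 167 168 167 168 165 164 167 164 162 166 166 164 164 164
 164 160 162 116 121 118 115 134 132 136  63  51  50  48]
190 155 [ 36.    1.7 -10.1]
190 160 [35.   1.8 -5.2]
190 165 [34.   1.9 -0.3]
190 170 [32.9  1.9  4.6]
240 155 [  9.1   1.8 -17.1]
240 160 [  7.2   1.8 -12.4]
240 165 [ 5.3  1.9 -7.8]
240 170 [ 3.4  2.  -3.1]
leg own [-19.5 -20.8  13.6] tool [ 36.3 -16.5   3.1]
leg own [-19.5  15.9  13.2] tool [36.3 20.3  3.1]
leg own [-19.5 -20.9  47.6] tool [  2.6 -16.9  -1.3]
leg own [-19.5  16.2  47.2] tool [ 2.6 20.2 -1.3]
```

```bash

python3 -m crank '[[-0.3,[0,0.017,0.05],[0,0,0]],[-0.3,[0,0,0.04],[0,0,0]],[0.0,[0,0,0],[0,0,0]],[0.0,[0,0,0],[0,0,0]]]'
python3 - <<'E'
from h import *
np.set_printoptions(precision=1,suppress=True)
c=r.capture("wrist");cv2.imwrite("pics/w4.png",c["img"])
E
```

```text
time_s: 5.65
tcp_pos: [0.6482, -0.2124, 0.0504]
ee_rot: [[-0.049, -0.997, 0.064], [-0.671, 0.08, 0.737], [-0.74, -0.007, -0.673]]
wrist_force: [0.8, 1.2, 0.5]
gripper_width: 0.551
```

View pics/w4.png

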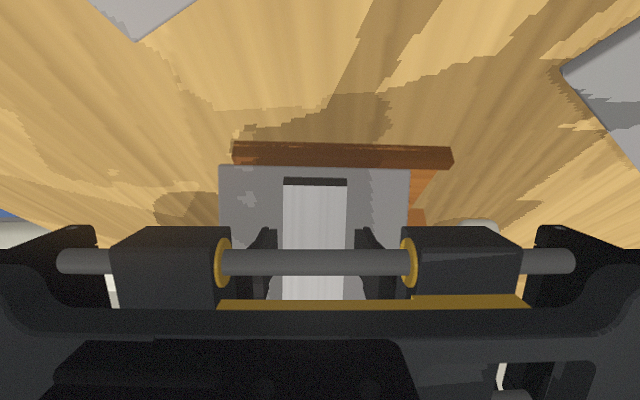

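The leg (283–346) is centred between the fingers (277–357), so I'll close.

```bash

python3 -m crank '[[0.1,[0,0,0],[0,0,0]],[0.3,[0,0,0],[0,0,0]],[0.5,[0,0,0],[0,0,0]],[1,[0,0,0],[0,0,0]],[1,[0,0,0],[0,0,0]]]'
python3 - <<'E'
from h import *
np.set_printoptions(precision=4,suppress=True)
c=r.capture("wrist");cv2.imwrite("pics/w5.png",c["img"])
c=r.capture("top");cv2.imwrite("pics/t5.png",cv2.resize(c["img"][140:260,300:420],None,fx=5,fy=5))
s=r.sense();R0=s["ee_rot"]
H=M(-15,0,130); v=R0.T@(H-s["tcp_pos"]);print("hinge in tool",v)
# per-row 5 deg about tool y: sign
for sg in (1,-1):
    Rr=Ro.from_rotvec([0,sg*np.deg2rad(36.1),0]).as_matrix()
    print(sg,"dp tool",v-Rr@v, "world",R0@(v-Rr@v))
E
```

```text
time_s: 6.2
tcp_pos: [0.6489, -0.2128, 0.0504]
ee_rot: [[-0.049, -0.997, 0.065], [-0.672, 0.081, 0.736], [-0.739, -0.008, -0.674]]
wrist_force: [2.9, -1.0, -1.1]
gripper_width: 0.411
hinge in tool [-0.0802  0.0015 -0.0177]
1 dp tool [-0.005   0.     -0.0507] world [-0.0031 -0.0339  0.0378]
-1 dp tool [-0.0258  0.      0.0439] world [ 0.0041  0.0496 -0.0105]
```

View pics/w5.png

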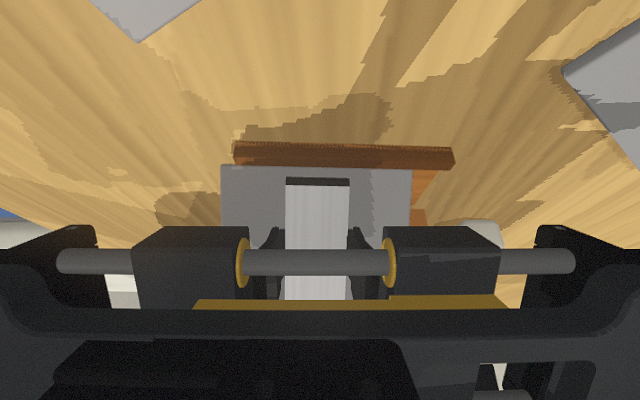

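View pics/t5.png

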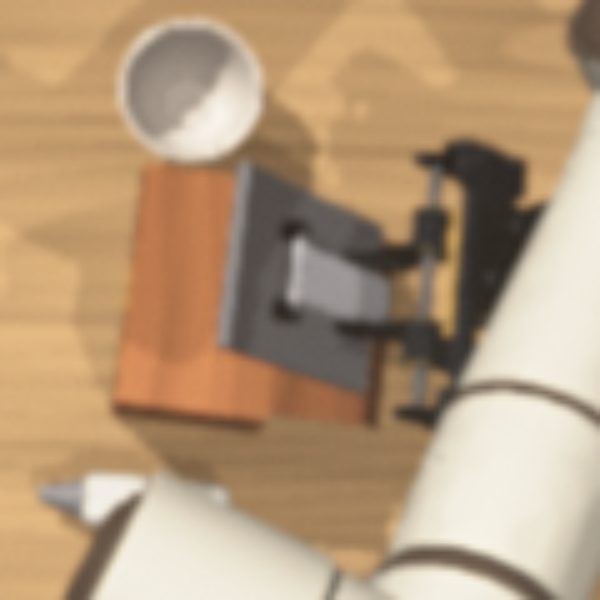

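Gripped at 35.8 mm, which matches the 36 mm leg. Next is the swing about the hinge, checking force as it goes.

```bash

python3 -m crank '[[1,[0.011,0,-0.0635],[0,0.1,0]],[1,[0.011,0,-0.0635],[0,0.1,0]],[1,[0.011,0,-0.0635],[0,0.1,0]]]'
python3 -m crank '[[1,[0.011,0,-0.0635],[0,0.1,0]],[1,[0.011,0,-0.0635],[0,0.1,0]]]'
python3 -m crank '[[1,[0.011,0,-0.0635],[0,0.1,0]],[1,[0,0,0],[0,0,0]]]'
python3 - <<'E'
from h import *
c=r.capture("side");cv2.imwrite("pics/s6.png",cv2.resize(c["img"][130:260,220:420],None,fx=4,fy=4))
c=r.capture("top");cv2.imwrite("pics/t6.png",cv2.resize(c["img"][140:260,300:420],None,fx=5,fy=5))
E
```

```text
time_s: 6.6
tcp_pos: [0.6462, -0.2286, 0.0615]
ee_rot: [[-0.064, -0.997, 0.049], [-0.826, 0.08, 0.557], [-0.559, -0.005, -0.829]]
wrist_force: [0.7, -1.4, -3.6]
gripper_width: 0.408
time_s: 6.8
tcp_pos: [0.6451, -0.2369, 0.0712]
ee_rot: [[-0.071, -0.997, 0.038], [-0.903, 0.08, 0.421], [-0.423, -0.004, -0.906]]
wrist_force: [0.5, -1.5, -2.7]
gripper_width: 0.41
time_s: 7.0
tcp_pos: [0.6453, -0.2398, 0.078]
ee_rot: [[-0.069, -0.997, 0.033], [-0.934, 0.076, 0.349], [-0.35, -0.007, -0.937]]
wrist_force: [-0.0, -4.6, -2.7]
gripper_width: 0.412
```

View pics/t6.png

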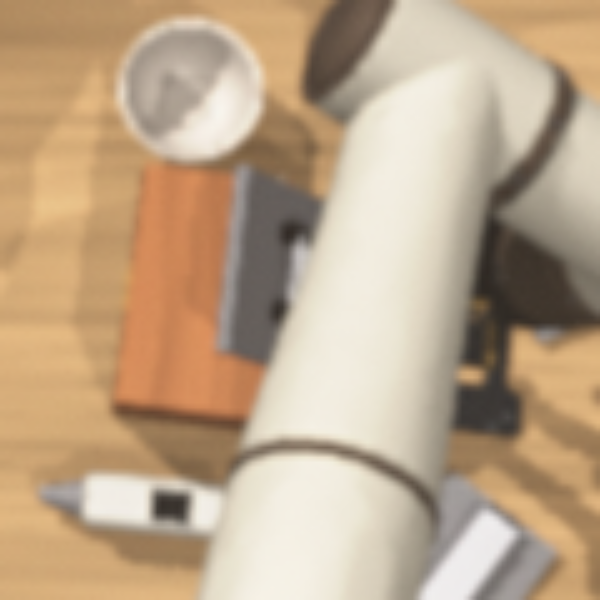

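View pics/s6.png

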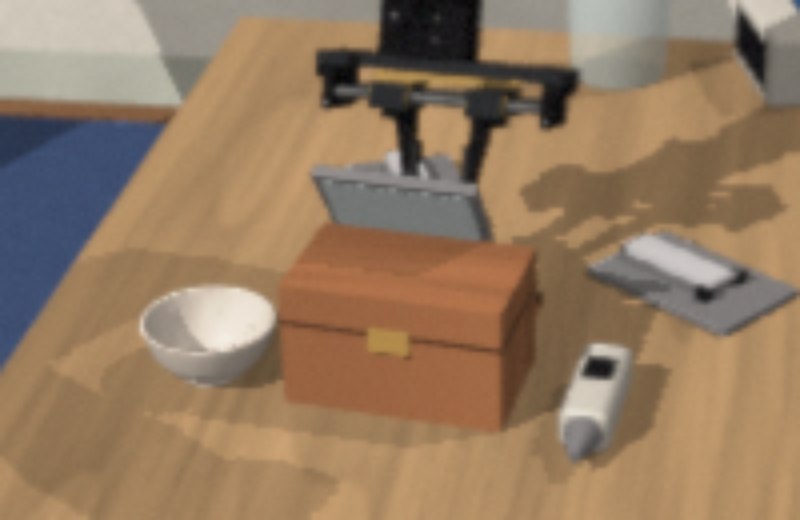

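```bash

python3 -m crank '[[1,[0.011,0,-0.0635],[0,0.1,0]],[1,[0,0,0],[0,0,0]]]'
python3 -m crank '[[1,[0.008,0,-0.045],[0,0.07,0]],[1,[0,0,0],[0,0,0]]]'
python3 - <<'E'
from h import *
c=r.capture("side");cv2.imwrite("pics/s7.png",cv2.resize(c["img"][130:260,220:420],None,fx=4,fy=4))
E
```

```text
time_s: 7.3
tcp_pos: [0.6452, -0.2431, 0.0827]
ee_rot: [[-0.074, -0.997, 0.028], [-0.957, 0.078, 0.278], [-0.279, -0.006, -0.96]]
wrist_force: [0.6, -2.9, -2.9]
gripper_width: 0.41
time_s: 7.5
tcp_pos: [0.645, -0.2453, 0.0863]
ee_rot: [[-0.076, -0.997, 0.024], [-0.971, 0.079, 0.226], [-0.227, -0.006, -0.974]]
wrist_force: [0.4, -2.8, -1.6]
gripper_width: 0.408
```

View pics/s7.png

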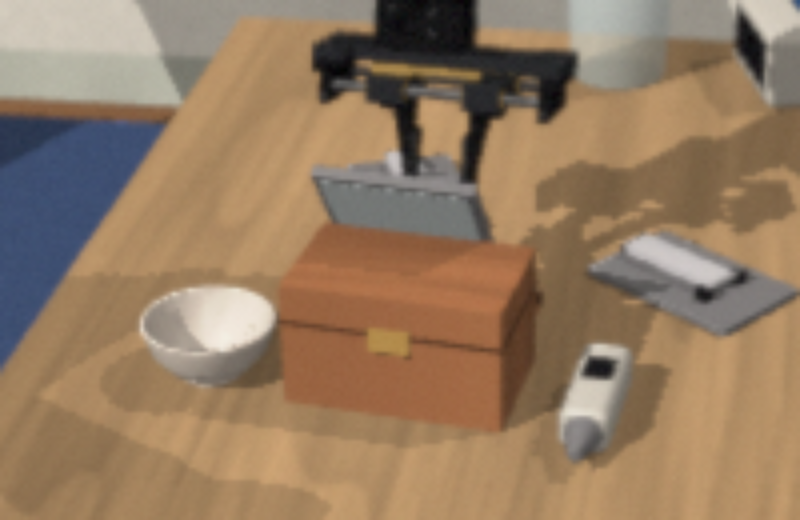

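```bash

python3 -m crank '[[1,[0.004,0,-0.025],[0,0.04,0]],[1,[0,0,0],[0,0,0]],[1,[0,0,0],[0,0,0]]]'
python3 -m crank '[[1,[0.004,0,-0.03],[0,0.04,0]],[1,[0,0,0],[0,0,0]],[1,[0,0,0],[0,0,0]]]'
python3 - <<'E'
from h import *
c=r.capture("side");cv2.imwrite("pics/s8.png",cv2.resize(c["img"][130:260,220:420],None,fx=4,fy=4))
print(r.sense()["moment"])
E
```

```text
time_s: 7.85
tcp_pos: [0.645, -0.2465, 0.0884]
ee_rot: [[-0.078, -0.997, 0.022], [-0.977, 0.081, 0.196], [-0.197, -0.006, -0.98]]
wrist_force: [-0.1, -1.3, -1.0]
gripper_width: 0.41
time_s: 8.15
tcp_pos: [0.6446, -0.2465, 0.0902]
ee_rot: [[-0.079, -0.997, 0.018], [-0.983, 0.081, 0.166], [-0.167, -0.005, -0.986]]
wrist_force: [0.7, 1.1, -7.2]
gripper_width: 0.408
[-0.21089245 -0.30701747 -0.10084884]
```

View pics/s8.png

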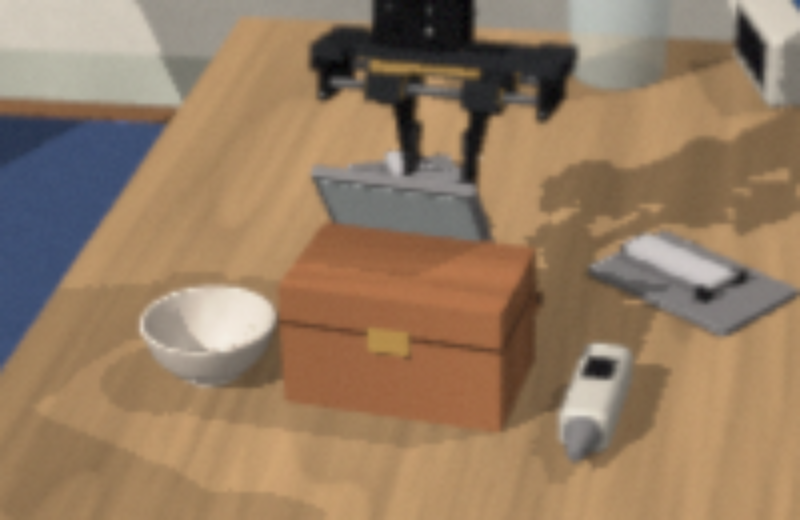

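The force jumped at about 37.9° of swing, so the leg is at its stop. I'll release and retreat.

```bash

python3 -m crank '[[0.1,[0,0,0],[0,0,0]],[0,[0,0,0],[0,0,0]],[-0.2,[0,0,0],[0,0,0]],[-0.4,[0,0,0],[0,0,0]],[-0.4,[0,0,-0.3],[0,0,0]],[-0.4,[0,0,-0.4],[0,0,0]],[-0.4,[0,0,-0.4],[0,0,0]],[-0.6,[0,0,-0.4],[0,0,0]]]'
python3 -m crank '[[-1,[0.2,0,-0.3],[0,0,0]],[-1,[0,0,0],[0,0,0]]]'
python3 - <<'E'
from h import *
c=r.capture("side");cv2.imwrite("pics/s9.png",cv2.resize(c["img"][130:260,220:420],None,fx=4,fy=4))
c=r.capture("wrist");cv2.imwrite("pics/w9.png",c["img"])
c=r.capture("top");cv2.imwrite("pics/t9.png",cv2.resize(c["img"][140:260,300:420],None,fx=5,fy=5))
E
```

```text
time_s: 9.0
tcp_pos: [0.6419, -0.2721, 0.2421]
ee_rot: [[-0.078, -0.997, 0.021], [-0.983, 0.08, 0.163], [-0.164, -0.008, -0.986]]
wrist_force: [0.6, 0.2, 0.0]
gripper_width: 0.729
time_s: 9.2
tcp_pos: [0.6412, -0.2998, 0.2725]
ee_rot: [[-0.078, -0.996, 0.03], [-0.984, 0.082, 0.157], [-0.159, -0.018, -0.987]]
wrist_force: [0.7, 0.4, 1.1]
gripper_width: 0.891
```

View pics/w9.png

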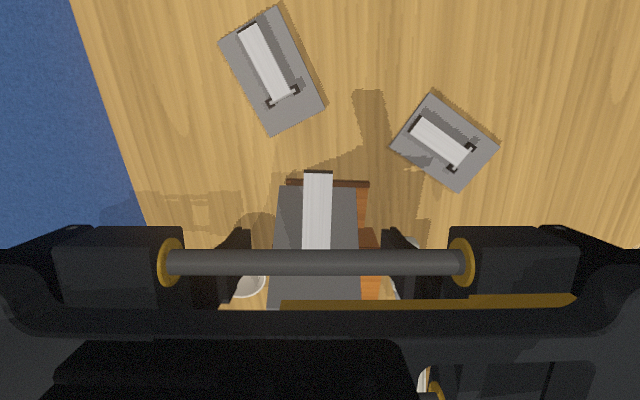

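View pics/s9.png

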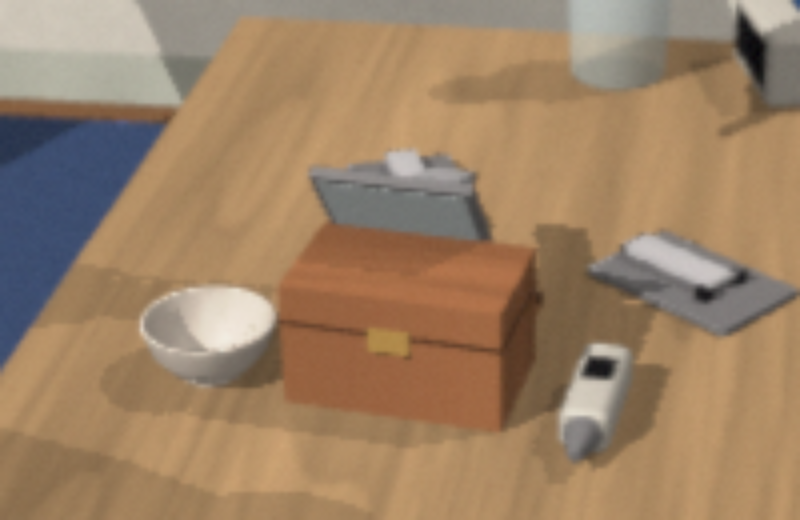

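View pics/t9.png

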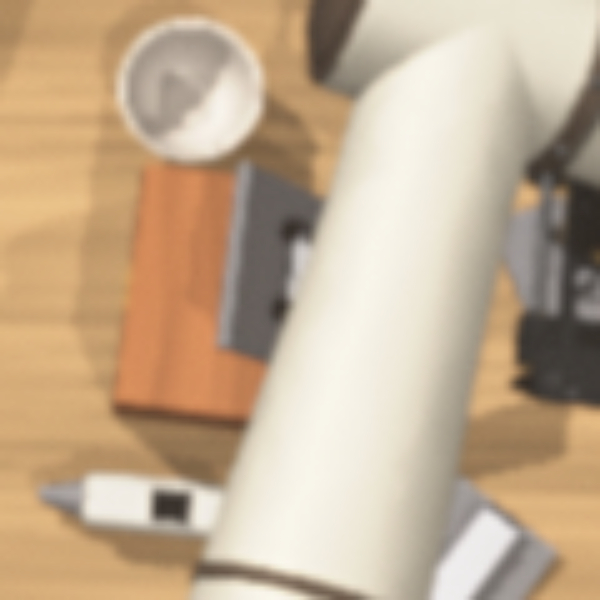

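```bash
python3 - <<'E'
from h import *
np.set_printoptions(precision=1,suppress=True)
c=r.capture("wrist")
for th in (.4,.5,.55,.6,.63):
    print(th,[proj(c,[M(-15-d*np.sin(th),0,130-d*np.cos(th))])[0] for d in (100,119,123)])
print("bottom edge",proj(c,[M(-5,60,0),M(-5,-60,0)]), )
# approach pose to pinch
tz=-mz; R=pose(-mx,tz)
print(R)
print("tip target",M(0,0,150)); plan(M(0,0,260),R)
print(r.sense()["tcp_pos"])
E
```

```text
0.4 [array([316.1, 188.6]), array([316.3, 174.6]), array([316.3, 171.7])]
0.5 [array([316.1, 187.5]), array([316.3, 172.9]), array([316.3, 169.8])]
0.55 [array([316.1, 187.2]), array([316.3, 172.3]), array([316.3, 169.2])]
0.6 [array([316.1, 187.2]), array([316.3, 172. ]), array([316.3, 168.8])]
0.63 [array([316.1, 187.2]), array([316.3, 171.9]), array([316.3, 168.6])]
bottom edge [[354.9 186.2]
 [277.5 185.6]]
[[ 1.  -0.1 -0. ]
 [-0.1 -0.8 -0.6]
 [ 0.   0.6 -0.8]]
tip target [ 0.7 -0.1  0.1]
shift now axes(x100mm) [-2.  -0.   0.8] dist 0.2158
turn/45 [-0.8  0.8 -1.9] deg 98.02 joints [-16.   30.9  23.7  -9.4 -84.5  12.5]
[ 0.6 -0.3  0.3]
```

```bash

python3 -m crank '[[-1,[0,0,-0.4],[0,0.1,0]],[-1,[0,0,-0.3],[0,0.1,0]],[-1,[0,0,0],[0,0,-0.18]],[-1,[0,0,0],[0,0,-0.18]],[-1,[0,0,0],[0,0,-0.18]],[-1,[0,0,0],[0,0,-0.18]],[-1,[0,0,0],[0,0,-0.18]],[-1,[0,0,0],[0,0,-0.18]]]'
python3 -m crank '[[-1,[0,0,0],[0,0,-0.18]],[-1,[0,0,0],[0,0,-0.18]],[-1,[0,0,0],[0,0,-0.18]],[-1,[0,0,0],[0,0,-0.18]],[-1,[0,0,0],[0,0,-0.18]],[-1,[0,0,0],[0,0,0]]]'
python3 - <<'E'
from h import *
np.set_printoptions(precision=3,suppress=True)
R=pose(-mx,-mz)
plan(M(0,0,260),R)
print(M(0,0,260),R)
c=r.capture("side")
for th in (0,.4,.5,.55,.6,.63,.7):
    print(th,[proj(c,[M(-15-d*np.sin(th),0,130-d*np.cos(th))])[0] for d in (119,123.5)])
c=r.capture("top");cv2.imwrite("pics/t10.png",cv2.resize(c["img"][140:260,300:420],None,fx=5,fy=5))
for th in (0,.4,.5,.55,.6,.63,.7):
    print(th,[(proj(c,[M(-15-d*np.sin(th),0,130-d*np.cos(th))])[0]-[299.6,139.6])*5 for d in (119,123.5)])
E
```

```text
time_s: 10.2
tcp_pos: [0.6387, -0.3044, 0.3334]
ee_rot: [[0.7, -0.714, 0.004], [-0.714, -0.7, 0.009], [-0.003, -0.009, -1.0]]
wrist_force: [0.1, 0.4, 0.8]
gripper_width: 1.0
time_s: 10.8
tcp_pos: [0.6387, -0.3045, 0.3336]
ee_rot: [[0.995, -0.095, 0.005], [-0.095, -0.995, 0.008], [0.004, -0.009, -1.0]]
wrist_force: [-0.8, 0.5, -0.4]
gripper_width: 1.003
shift now axes(x100mm) [-0.025 -2.189  1.161] dist 0.2478
turn/45 [-0.789 -0.001 -0.013] deg 35.51 joints [-12.7  28.3  26.   -0.5 -87.6  97.2]
[ 0.658 -0.085  0.219] [[ 0.996 -0.07  -0.049]
 [-0.085 -0.816 -0.571]
 [ 0.     0.574 -0.819]]
0 [array([329.066, 197.643]), array([329.294, 198.3  ])]
0.4 [array([331.556, 183.074]), array([331.869, 183.217])]
0.5 [array([331.98, 179.27]), array([332.308, 179.279])]
0.55 [array([332.159, 177.363]), array([332.494, 177.306])]
0.6 [array([332.317, 175.46 ]), array([332.657, 175.336])]
0.63 [array([332.4 , 174.32]), array([332.743, 174.156])]
0.7 [array([332.564, 171.675]), array([332.913, 171.418])]
0 [array([384.455, 309.535]), array([387.408, 310.686])]
0.4 [array([439.556, 307.318]), array([444.567, 308.416])]
0.5 [array([450.726, 305.994]), array([456.179, 307.052])]
0.55 [array([455.834, 305.219]), array([461.493, 306.252])]
0.6 [array([460.603, 304.369]), array([466.459, 305.375])]
0.63 [array([463.296, 303.824]), array([469.264, 304.812])]
0.7 [array([469.068, 302.451]), array([475.283, 303.394])]
```

View pics/t10.png

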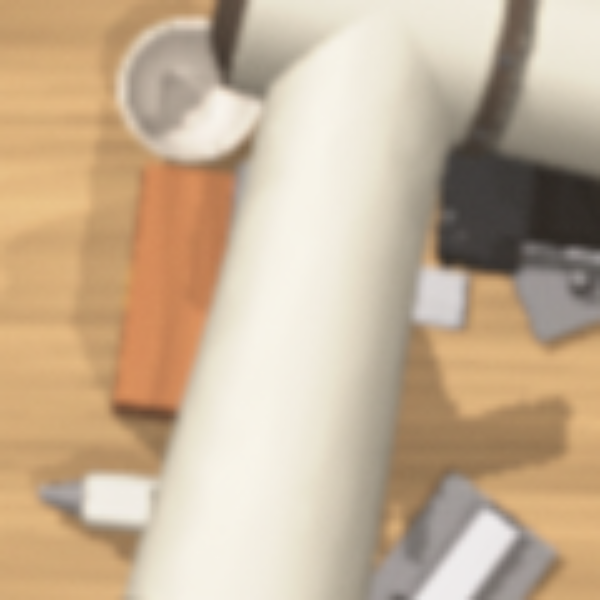

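```bash

echo 'bot=bot-.0045*my' >> h.py
python3 -m crank '[[-1,[0,-0.4,0],[-0.158,0,0]],[-1,[0,-0.4,0],[-0.158,0,0]],[-1,[0,-0.3,0],[-0.158,0,0]],[-1,[0,-0.2,0],[-0.158,0,0]],[-1,[0,-0.1,0],[-0.158,0,-0.013]],[-1,[0,0,0],[0,0,0]]]'
python3 - <<'E'
from h import *
np.set_printoptions(precision=3,suppress=True)
plan(M(0,0,240),pose(-mx,-mz))
c=r.capture("wrist");cv2.imwrite("pics/w11.png",c["img"])
E
```

```text
time_s: 11.5
tcp_pos: [0.6512, -0.1662, 0.3076]
ee_rot: [[0.997, -0.064, -0.053], [-0.083, -0.813, -0.576], [-0.006, 0.578, -0.816]]
wrist_force: [-0.2, -0.7, -0.3]
gripper_width: 0.998
shift now axes(x100mm) [ 0.047 -1.172  0.45 ] dist 0.1256
turn/45 [0.007 0.005 0.008] deg 0.52 joints [ 12.3  25.   -2.6  34.5 -77.1  60.8]
```

View pics/w11.png

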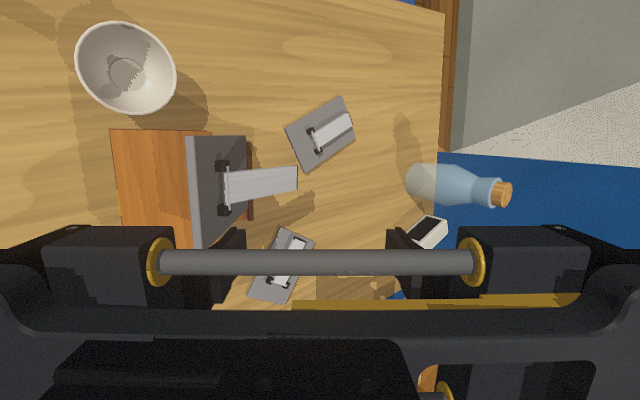

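The view shows the leg clearly out ((230,187) to (297,178)), with the mirror's top edge at columns 184–195.

```bash

python3 -m crank '[[-1,[0.02,-0.4,0],[0,0,0.008]],[-1,[0.02,-0.4,0.1],[0.007,0,0]],[-1,[0,-0.37,0.15],[0,0.005,0]],[-1,[0,0,0.15],[0,0,0]],[-1,[0,0,0],[0,0,0]]]'
python3 - <<'E'
from h import *
np.set_printoptions(precision=3,suppress=True)
plan(M(0,0,150),pose(-mx,-mz))
c=r.capture("wrist");cv2.imwrite("pics/w12.png",c["img"])
print(proj(c,[M(5,-60,185),M(-5,-60,185),M(5,60,185),M(-5,60,185)]))
c=r.capture("side");cv2.imwrite("pics/s12.png",cv2.resize(c["img"][80:260,220:440],None,fx=3.3,fy=3.3))
E
```

```text
time_s: 12.05
tcp_pos: [0.6622, -0.0985, 0.2105]
ee_rot: [[0.996, -0.08, -0.049], [-0.093, -0.818, -0.568], [0.006, 0.57, -0.822]]
wrist_force: [0.2, -0.4, -0.2]
gripper_width: 0.996
shift now axes(x100mm) [-0.014 -0.049  0.954] dist 0.0955
turn/45 [-0.005 -0.    -0.012] deg 0.61 joints [ 17.6  29.8  -8.1  34.  -70.6  50.1]
[[302.255 143.794]
 [315.015 143.678]
 [305.046 281.178]
 [316.251 281.122]]
```

View pics/w12.png

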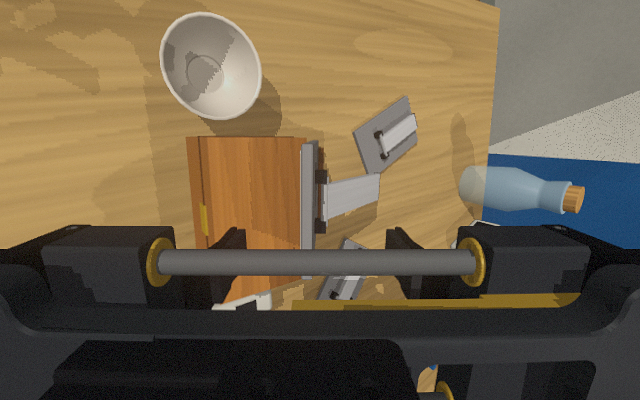

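View pics/s12.png

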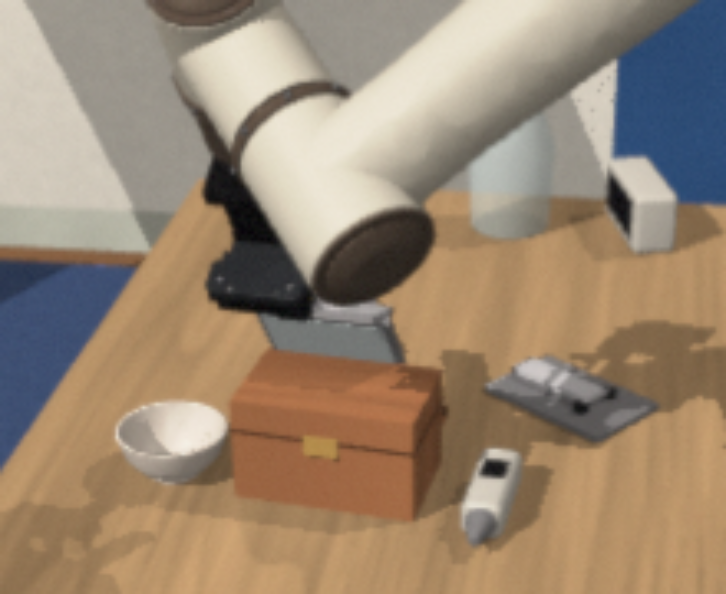

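```bash

python3 -m crank '[[0.1,[-0.01,-0.035,0.2],[0,0,0]],[0.1,[0,-0.03,0.1],[0,0,0]],[0.1,[0,0,0.1],[0,0,0]],[0.1,[0,0,0.1],[0,0,0]]]'
python3 - <<'E'
from h import *
np.set_printoptions(precision=3,suppress=True)
plan(M(0,0,150),pose(-mx,-mz))
c=r.capture("wrist");cv2.imwrite("pics/w13.png",c["img"])
E
```

```text
time_s: 12.55
tcp_pos: [0.6608, -0.121, 0.1678]
ee_rot: [[0.996, -0.08, -0.043], [-0.09, -0.818, -0.568], [0.01, 0.57, -0.822]]
wrist_force: [-0.1, 0.2, 0.3]
gripper_width: 0.723
shift now axes(x100mm) [-0.021  0.009  0.475] dist 0.0475
turn/45 [-0.005 -0.007 -0.013] deg 0.7 joints [ 15.5  31.3 -12.5  36.4 -64.6  47.7]
```

View pics/w13.png

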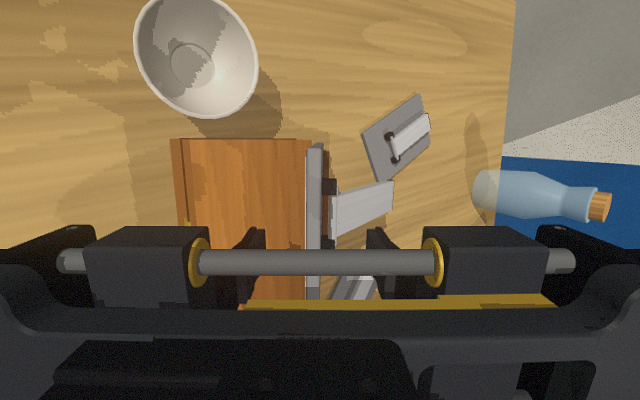

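The mirror's top edge (307–322) is centred between the fingers (266/367), so I'll advance.

```bash

python3 -m crank '[[0.1,[0,0,0],[0,0,0]],[0.1,[0,0,0],[0,0,0]],[0.1,[-0.01,0,0.15],[0,0,0]],[0.1,[-0.01,0,0.15],[0,0,0]],[0.1,[0,0,0.13],[0,0,0]],[0.1,[0,0,0],[0,0,0]]]'
python3 - <<'E'
from h import *
np.set_printoptions(precision=3,suppress=True)
plan(M(0,0,150),pose(-mx,-mz))
c=r.capture("wrist");cv2.imwrite("pics/w14.png",c["img"])
c=r.capture("top");cv2.imwrite("pics/t14.png",cv2.resize(c["img"][140:260,300:420],None,fx=5,fy=5))
E
```

```text
time_s: 13.2
tcp_pos: [0.6554, -0.1455, 0.1308]
ee_rot: [[0.996, -0.078, -0.047], [-0.091, -0.817, -0.569], [0.006, 0.571, -0.821]]
wrist_force: [-1.0, 0.1, 0.5]
gripper_width: 0.447
shift now axes(x100mm) [0.014 0.015 0.029] dist 0.0036
turn/45 [-0.004 -0.002 -0.01 ] deg 0.5 joints [ 13.1  32.9 -16.2  39.  -59.7  45.7]
```

View pics/w14.png

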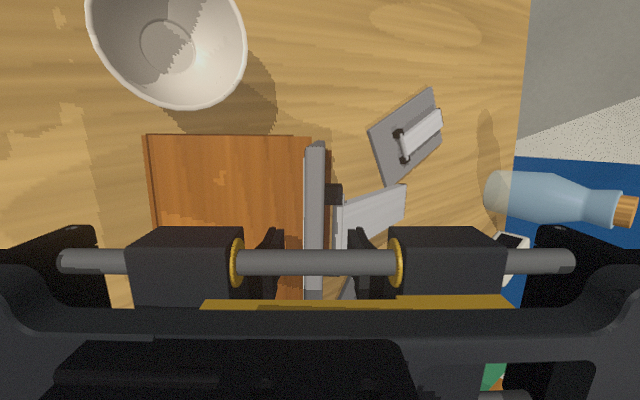

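View pics/t14.png

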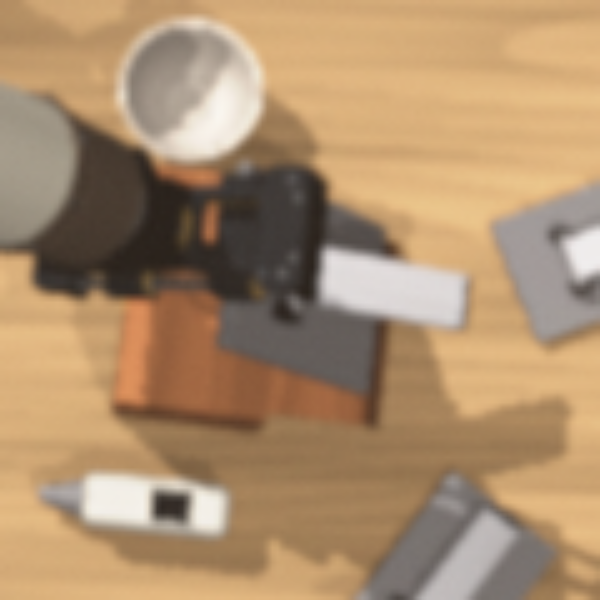

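```bash

python3 -m crank '[[0.4,[0,0,0],[0,0,0]],[0.6,[0,0,0],[0,0,0]],[1,[0,0,0],[0,0,0]],[1,[0,0,0],[0,0,0]],[1,[0,0,0],[0,0,0]],[1,[0,0,0],[0,0,0]]]'
python3 - <<'E'
from h import *
np.set_printoptions(precision=3,suppress=True)
c=r.capture("side");cv2.imwrite("pics/s15.png",cv2.resize(c["img"][80:260,220:440],None,fx=3.3,fy=3.3))
E
```

```text
time_s: 13.9
tcp_pos: [0.6567, -0.1448, 0.1325]
ee_rot: [[0.996, -0.079, -0.044], [-0.09, -0.817, -0.569], [0.009, 0.571, -0.821]]
wrist_force: [0.5, -0.4, 0.8]
gripper_width: 0.116
```

View pics/s15.png

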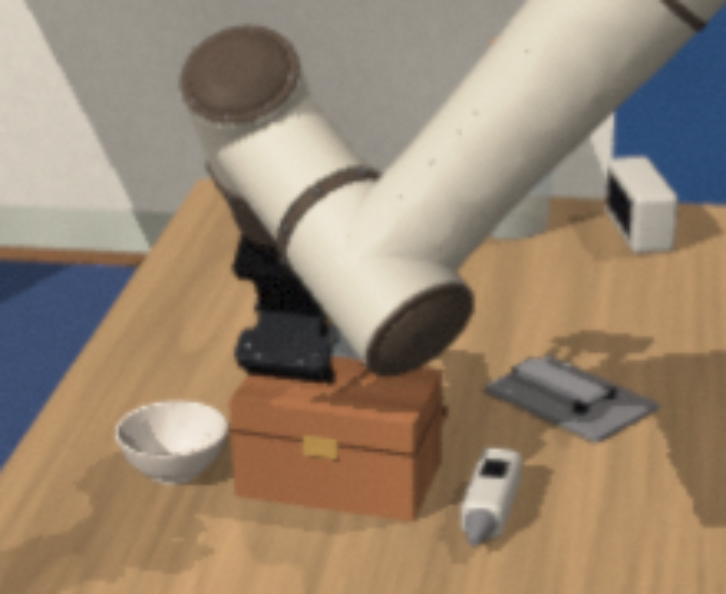

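Gripped at 10.1 mm, which matches the thickness. I'll lift straight up, which moves the glass away from the box.

```bash

python3 - <<'E'
from h import *
s=r.sense();v=s["tcp_pos"]-bot;print("tcp in mirror mm",(np.array([v@mx,v@my,v@mz])*1e3).round(1), (np.c_[mx,my,mz].T@s["ee_rot"]).round(3).tolist())
E
python3 -m crank '[[1,[0,0.06,-0.08],[0,0,0]],[1,[0,0.12,-0.17],[0,0,0]],[1,[0,0.23,-0.33],[0,0,0]],[1,[0,0.23,-0.33],[0,0,0]],[1,[0,0.23,-0.33],[0,0,0]],[1,[0,0.23,-0.33],[0,0,0]],[1,[0,0,0],[0,0,0]]]'
python3 - <<'E'
from h import *
np.set_printoptions(precision=3,suppress=True)
cv2.imwrite("pics/w16.png",r.capture("wrist")["img"])
cv2.imwrite("pics/s16.png",r.capture("side")["img"])
cv2.imwrite("pics/t16.png",r.capture("top")["img"])
yt=np.deg2rad(4.6);xt=np.array([np.cos(yt),np.sin(yt),0])
b=np.deg2rad(20);fx=np.cos(b)*xt+np.sin(b)*Z;fz=np.cos(b)*Z-np.sin(b)*xt
plan(np.array([.584,.275,.15])+.155*fz,pose(-fx,-fz)); print(pose(-fx,-fz))
E
```

```text
tcp in mirror mm [  1.3   0.3 154.8] [[-0.009, -1.0, 0.003], [-1.0, 0.009, -0.005], [0.005, -0.003, -1.0]]
time_s: 14.65
tcp_pos: [0.6568, -0.1447, 0.3295]
ee_rot: [[0.996, -0.085, -0.034], [-0.089, -0.82, -0.566], [0.02, 0.567, -0.824]]
wrist_force: [0.3, 1.0, -4.8]
gripper_width: 0.112
shift now axes(x100mm) [-1.596 -3.452 -2.091] dist 0.434
turn/45 [ 1.001 -0.238  1.825] deg 94.27 joints [ 14.   24.8  -0.5  33.2 -79.4  60.2]
[[ 0.08  -0.937  0.341]
 [-0.997 -0.075  0.027]
 [ 0.    -0.342 -0.94 ]]
```

View pics/w16.png

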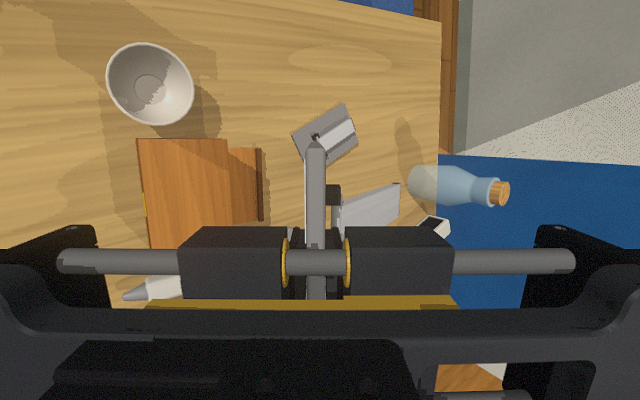

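View pics/s16.png

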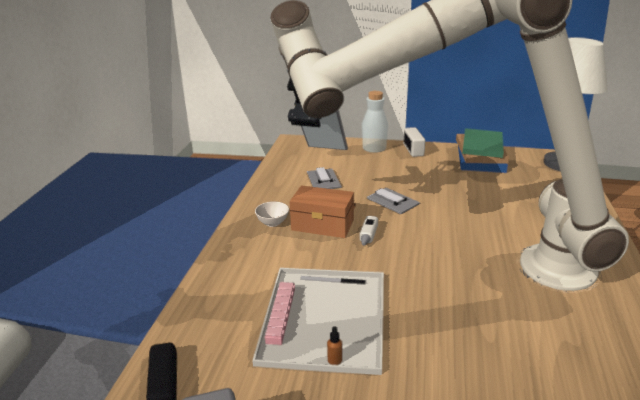

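View pics/t16.png

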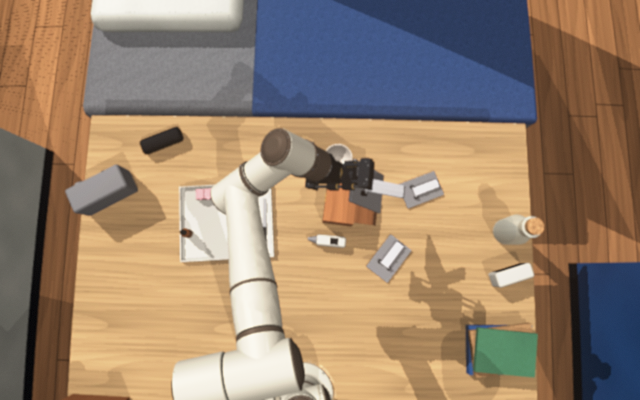

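```bash

python3 -m crank '[[1,[0,0,0],[0.153,0,0]],[1,[0,0,0],[0.153,0,0]],[1,[0,0,0],[0.153,0,0]],[1,[0,0,0],[0.153,0,0]],[1,[0,0,0],[0.153,0,0]],[1,[0,0,0],[0,0,0]]]'
python3 -m crank '[[1,[0,0,0],[0,0,0.178]],[1,[0,0,0],[0,0,0.178]],[1,[0,0,0],[0,0,0.178]],[1,[0,0,0],[0,0,0.178]],[1,[0,0,0],[0,0,0.178]],[1,[0,0,0],[0,0,0.178]],[1,[0,0,0],[0,0,0.178]],[1,[0,0,0],[0,0,0.178]]]'
python3 -m crank '[[1,[0,0,0],[0,0,0.178]],[1,[0,0,0],[0,0,0.178]],[1,[0,0,0],[0,0,0]]]'
cat >> h.py <<'E'
yt=np.deg2rad(4.6);xt=np.array([np.cos(yt),np.sin(yt),0])
b=np.deg2rad(20);fx=np.cos(b)*xt+np.sin(b)*Z;fz=np.cos(b)*Z-np.sin(b)*xt
E
python3 - <<'E'
from h import *
plan(np.array([.584,.275,.15])+.155*fz,pose(-fx,-fz))
cv2.imwrite("pics/s17.png",r.capture("side")["img"])
E
```

```text
time_s: 15.4
tcp_pos: [0.6536, -0.1479, 0.3213]
ee_rot: [[0.995, -0.095, 0.003], [-0.095, -0.995, -0.005], [0.003, 0.005, -1.0]]
wrist_force: [1.0, 1.9, -6.7]
gripper_width: 0.114
time_s: 16.2
tcp_pos: [0.6535, -0.1448, 0.3202]
ee_rot: [[0.35, -0.937, -0.0], [-0.937, -0.35, -0.009], [0.008, 0.003, -1.0]]
wrist_force: [-0.3, -0.9, -7.0]
gripper_width: 0.117
time_s: 16.5
tcp_pos: [0.6536, -0.1447, 0.3205]
ee_rot: [[0.084, -0.997, 0.001], [-0.996, -0.084, -0.009], [0.009, 0.0, -1.0]]
wrist_force: [0.1, -0.4, -7.4]
gripper_width: 0.112
shift now axes(x100mm) [-4.245  0.873  0.212] dist 0.4339
turn/45 [ 0.445 -0.01   0.006] deg 20.02 joints [  1.6  24.1  17.2   0.5 -83.1   3.2]
```

View pics/s17.png

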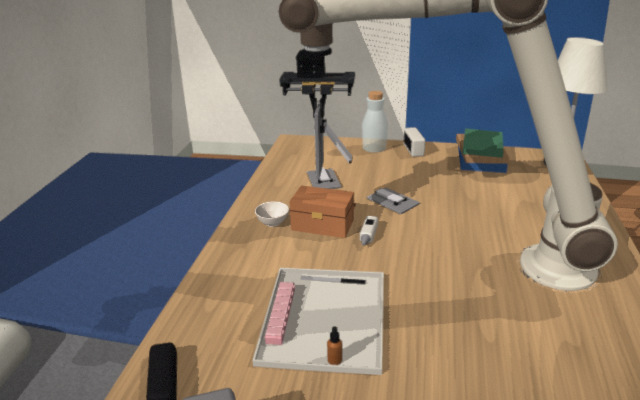

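The edge-on view shows the mirror vertical, the leg well out on the robot side, and the glass to the bed. I'll translate over the tray and tilt back 20°.

```bash

python3 -m crank '[[1,[-0.3,0.06,0],[0,0,0]],[1,[-0.47,0.097,0],[0,0,0]],[1,[-0.47,0.097,0],[0,0,0]],[1,[-0.47,0.097,0],[0,0,0]],[1,[-0.47,0.097,0],[0,0,0]],[1,[-0.47,0.097,0],[0,0,0]],[1,[-0.47,0.097,0],[0,0,0]],[1,[-0.47,0.097,0],[0,0,0]]]'
python3 -m crank '[[1,[-0.4,0.097,0],[0,0,0]],[1,[-0.25,0.05,0],[0,0,0]],[1,[0,0,0],[0.148,0,0]],[1,[0,0,0],[0.148,0,0]],[1,[0,0,0],[0.148,0,0]],[1,[0,0,0],[0,0,0]],[1,[0,0,0],[0,0,0]]]'
python3 - <<'E'
from h import *
plan(np.array([.584,.275,.15])+.155*fz,pose(-fx,-fz))
for n in("side","top","wrist"):cv2.imwrite(f"pics/{n}18.png",r.capture(n)["img"])
E
```

```text
time_s: 17.35
tcp_pos: [0.5501, 0.2078, 0.3197]
ee_rot: [[0.086, -0.996, 0.007], [-0.996, -0.086, -0.009], [0.01, -0.006, -1.0]]
wrist_force: [0.0, -0.0, -6.3]
gripper_width: 0.114
time_s: 18.05
tcp_pos: [0.5304, 0.2695, 0.3191]
ee_rot: [[0.085, -0.935, 0.345], [-0.996, -0.083, 0.02], [0.01, -0.345, -0.938]]
wrist_force: [2.6, 0.8, -5.8]
gripper_width: 0.109
shift now axes(x100mm) [-0.015  0.073  0.223] dist 0.0235
turn/45 [-0.005 -0.01   0.01 ] deg 0.67 joints [ 49.5   6.8 -15.5  17.8 -54.8 -53.2]
```

View pics/side18.png

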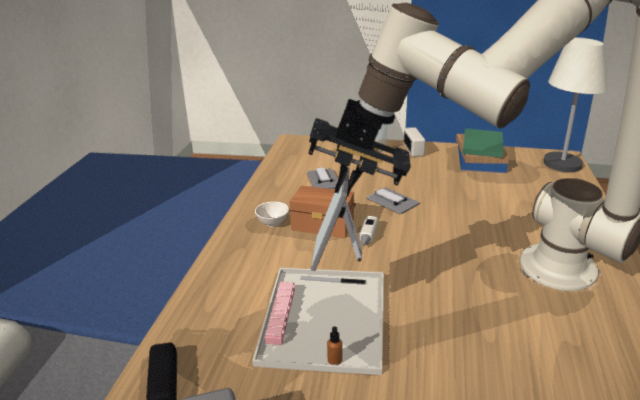

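View pics/top18.png

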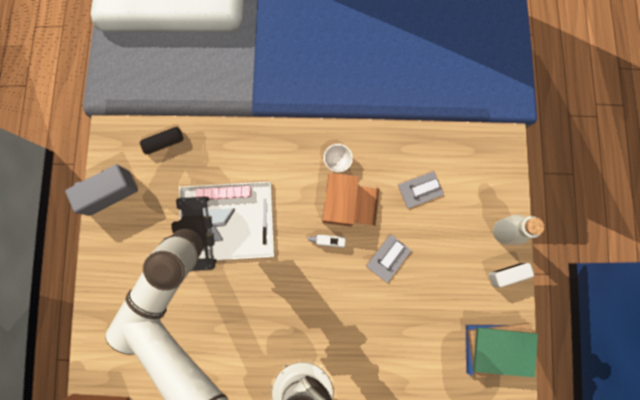

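View pics/wrist18.png

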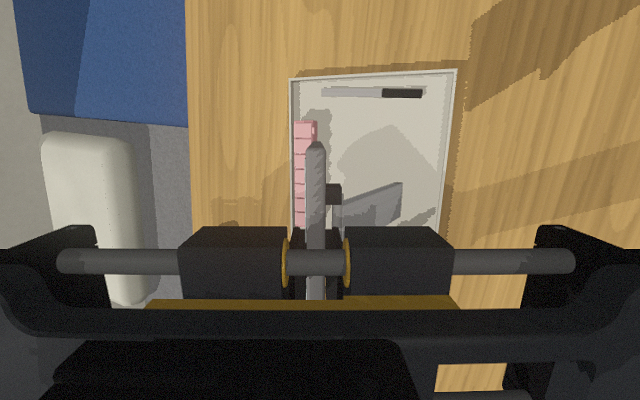

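```bash
python3 - <<'E'
from h import *
plan(np.array([.584,.275,.016])+.155*fz,pose(-fx,-fz))
E
```

```text
shift now axes(x100mm) [-0.006  0.579  1.491] dist 0.16
turn/45 [-0.011 -0.006  0.005] deg 0.61 joints [ 49.4   6.9 -15.1  17.9 -54.7 -53.3]
```

```bash

python3 -m crank '[[1,[0,0.116,0.3],[0,0,0]],[1,[0,0.116,0.3],[0,0,0]],[1,[0,0.116,0.3],[0,0,0]],[1,[0,0.116,0.3],[-0.01,-0.006,0.005]],[1,[0,0.11,0.25],[0,0,0]],[1,[0,0,0],[0,0,0]],[1,[0,0,0],[0,0,0]]]'
python3 - <<'E'
from h import *
plan(np.array([.584,.275,.0057])+.155*fz,pose(-fx,-fz))
c=r.capture("side");cv2.imwrite("pics/side19.png",cv2.resize(c["img"][190:390,240:440],None,fx=3,fy=3,interpolation=cv2.INTER_CUBIC))
cv2.imwrite("pics/top19.png",cv2.resize(r.capture("top")["img"][165:275,165:285],None,fx=5,fy=5))
E
```

```text
time_s: 18.9
tcp_pos: [0.53, 0.2695, 0.1651]
ee_rot: [[0.081, -0.936, 0.342], [-0.997, -0.076, 0.026], [0.002, -0.343, -0.939]]
wrist_force: [-1.1, 1.4, -5.7]
gripper_width: 0.109
shift now axes(x100mm) [-0.011  0.035  0.133] dist 0.0138
turn/45 [-0.001 -0.002  0.001] deg 0.1 joints [ 48.2  13.9 -32.6  26.9 -31.6 -65.1]
```

View pics/side19.png

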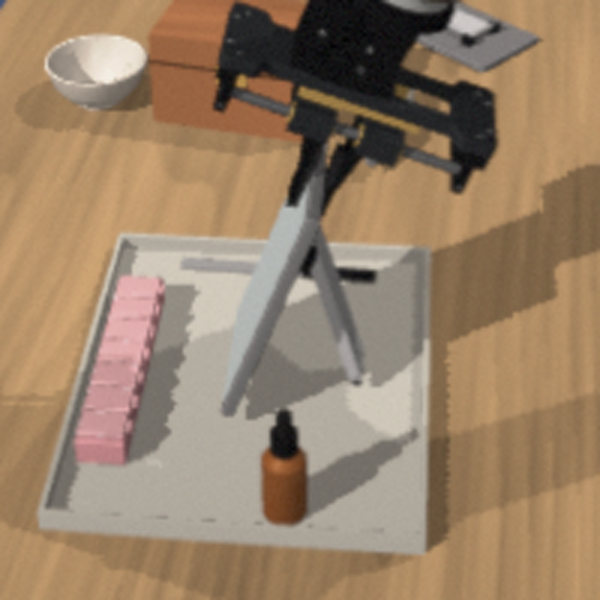

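View pics/top19.png

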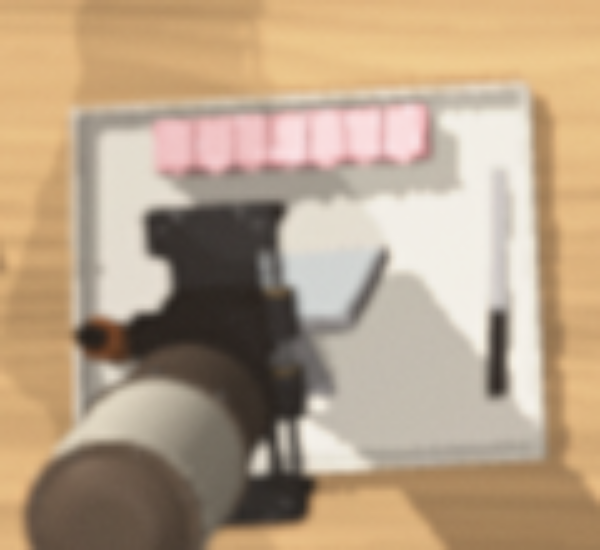

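```bash

python3 -m crank '[[1,[0,0.014,0.038],[0,0,0]],[1,[0,0.014,0.038],[0,0,0]],[1,[0,0,0],[0,0,0]]]'
python3 -m crank '[[1,[0,0.007,0.019],[0,0,0]],[1,[0,0,0],[0,0,0]],[1,[0,0,0],[0,0,0]]]'
python3 -m crank '[[1,[0,0.007,0.019],[0,0,0]],[1,[0,0,0],[0,0,0]],[1,[0,0,0],[0,0,0]]]'
```

```text
time_s: 19.3
tcp_pos: [0.5278, 0.2682, 0.1557]
ee_rot: [[0.08, -0.937, 0.34], [-0.997, -0.076, 0.025], [0.002, -0.341, -0.94]]
wrist_force: [-0.0, 0.0, -7.7]
gripper_width: 0.115
time_s: 19.6
tcp_pos: [0.5282, 0.2688, 0.1542]
ee_rot: [[0.081, -0.937, 0.341], [-0.997, -0.076, 0.026], [0.001, -0.342, -0.94]]
wrist_force: [-0.3, 0.9, -6.1]
gripper_width: 0.108
time_s: 19.9
tcp_pos: [0.5288, 0.2696, 0.1536]
ee_rot: [[0.081, -0.936, 0.343], [-0.997, -0.076, 0.028], [-0.0, -0.344, -0.939]]
wrist_force: [-3.7, 0.8, 3.2]
gripper_width: 0.112
```

```bash

python3 - <<'E'
from h import *
plan(np.array([.584,.275,.0057])+.155*fz,pose(-fx,-fz)); s=r.sense();print(s["wrist_force"],s["moment"])
c=r.capture("side");cv2.imwrite("pics/side20.png",cv2.resize(c["img"][230:350,280:400],None,fx=5,fy=5,interpolation=cv2.INTER_CUBIC))
o=s["tcp_pos"]-.155*fz;o[2]=.0057
foot=o+(-.015-.119*np.sin(.63))*fx+(.130-.119*np.cos(.63))*fz
ly=np.cross(fz,fx)
print("foot",foot, (proj(c,[o+.06*ly,o-.06*ly,foot+.018*ly,foot-.018*ly])-[279.6,229.6])*5)
E
```

```text
shift now axes(x100mm) [-0.01  -0.015  0.03 ] dist 0.0035
turn/45 [-0.002  0.001  0.001] deg 0.13 joints [ 48.   14.5 -34.1  28.6 -29.5 -66.9]
[-3.70141061  0.80522598  3.24284514] [7.26056671e-02 1.74192522e+00 7.07960279e-04]
foot [0.49037413 0.26650722 0.00839491] [[176.99810521 516.54707903]
 [205.71119987 339.88753754]
 [393.29920114 457.57364875]
 [396.78347246 404.02861694]]
```

View pics/side20.png

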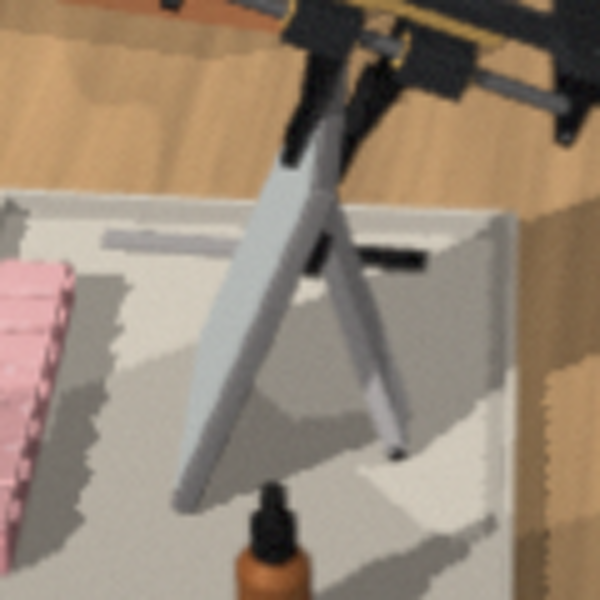

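Contact: Fz went from −6 to +3 N. The bottom corner at (180,512) and foot at (398,455) match the predictions within 5 zoomed pixels. Now a gentle release.

```bash

python3 -m crank '[[0.75,[0,0,0],[0,0,0]],[0.7,[0,0,0],[0,0,0]],[0.6,[0,0,0],[0,0,0]],[0.5,[0,0,0],[0,0,0]],[0.4,[0,0,0],[0,0,0]],[0.4,[0,0,0],[0,0,0]]]'
python3 - <<'E'
from h import *
c=r.capture("side");cv2.imwrite("pics/side21.png",cv2.resize(c["img"][230:350,280:400],None,fx=5,fy=5,interpolation=cv2.INTER_CUBIC))
cv2.imwrite("pics/wrist21.png",r.capture("wrist")["img"])
E
```

```text
time_s: 20.55
tcp_pos: [0.5282, 0.2685, 0.1519]
ee_rot: [[0.08, -0.937, 0.34], [-0.997, -0.076, 0.026], [0.002, -0.341, -0.94]]
wrist_force: [0.5, -0.4, -0.0]
gripper_width: 0.284
```

View pics/side21.png

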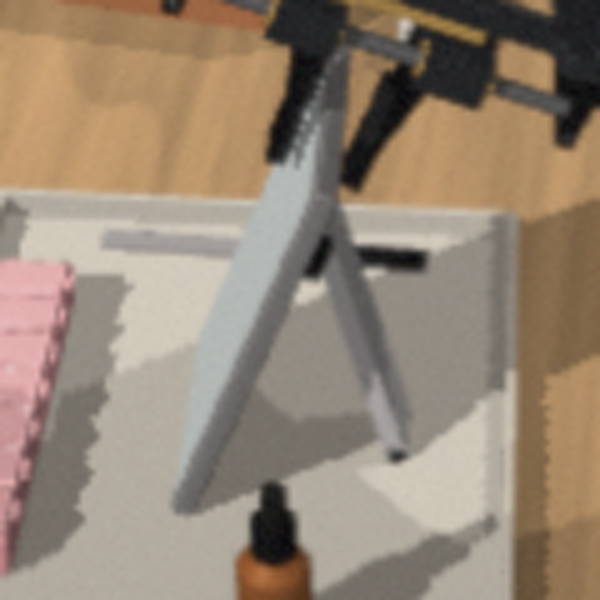

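View pics/wrist21.png

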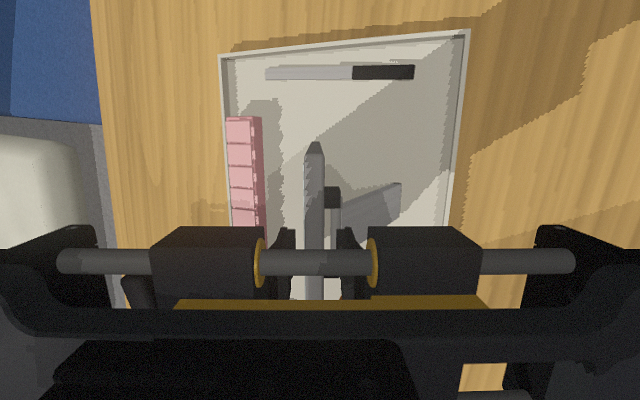

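It stands with the fingers clear on both sides. I'll open a little more and retreat along the mirror's plane.

```bash

python3 -m crank '[[0.2,[0,0,0],[0,0,0]],[0.2,[0,0,0],[0,0,0]],[0.2,[0,0,-0.1],[0,0,0]],[0.2,[0,0,-0.2],[0,0,0]],[0.2,[0,0,-0.3],[0,0,0]],[0.2,[0,0,-0.4],[0,0,0]],[0.2,[0,0,-0.4],[0,0,0]],[0.2,[0,0,-0.4],[0,0,0]]]'
python3 -m crank '[[0.2,[0,0.4,-0.2],[0,0,0]],[0.2,[0,0.4,-0.2],[0,0,0]],[0.2,[0,0.4,0],[0,0,0]],[0.2,[0,0,0],[0,0,0]],[0.2,[0,0,0],[0,0,0]]]'
python3 - <<'E'
from h import *
c=r.capture("side");cv2.imwrite("pics/side22.png",cv2.resize(c["img"][150:390,220:460],None,fx=2.5,fy=2.5,interpolation=cv2.INTER_CUBIC))
c=r.capture("top");cv2.imwrite("pics/top22.png",cv2.resize(c["img"][140:280,165:385],None,fx=3.6,fy=3.6,interpolation=cv2.INTER_CUBIC))
E
```

```text
time_s: 21.45
tcp_pos: [0.4658, 0.2637, 0.3234]
ee_rot: [[0.081, -0.937, 0.34], [-0.997, -0.076, 0.027], [0.001, -0.341, -0.94]]
wrist_force: [0.1, 2.0, 0.9]
gripper_width: 0.403
time_s: 21.95
tcp_pos: [0.3401, 0.254, 0.3187]
ee_rot: [[0.083, -0.936, 0.341], [-0.997, -0.078, 0.029], [-0.0, -0.342, -0.94]]
wrist_force: [0.0, 0.8, 0.1]
gripper_width: 0.398
```

View pics/side22.png

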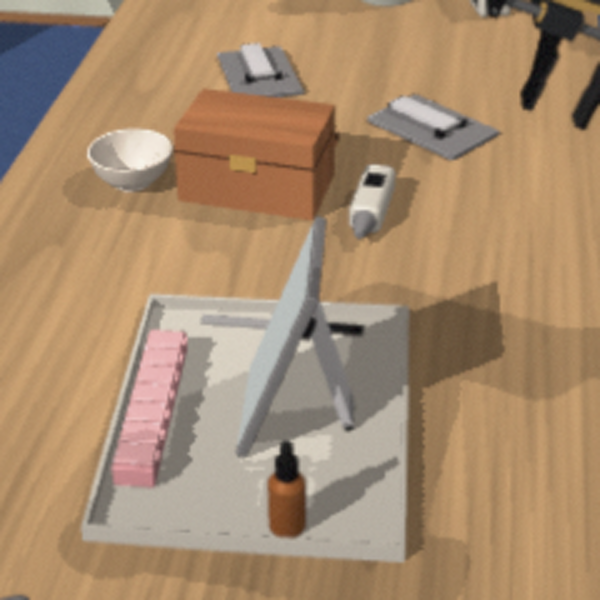

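View pics/top22.png

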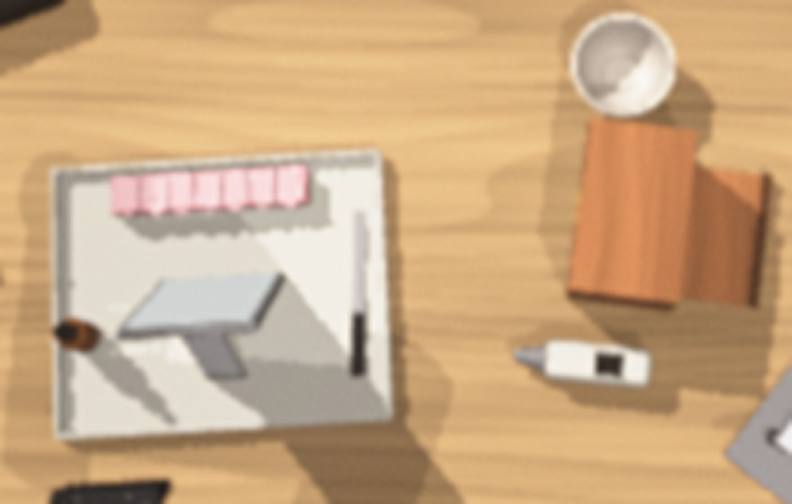

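The mirror stands on its leg in the tray, glass toward the bed: bottom edge at about (155,283)–(283,275), top edge at (120,333)–(255,328) and foot at about (228,376) in the zoomed top view. Measuring these next.

```bash
python3 - <<'E'
from h import *
np.set_printoptions(precision=4,suppress=True)
c=r.capture("top");sd=r.capture("side")
T=lambda x,y:(165+x/3.6-.36,140+y/3.6-.36)
cs=[onz(c,T(*p),.016) for p in [(52,170),(380,152),(394,417),(60,437)]]
ctr=np.mean(cs,0);xa=(cs[0]+cs[1]-cs[2]-cs[3]);xa[2]=0;xa/=np.linalg.norm(xa);ya=np.cross([0,0,1],xa)
print("tray",ctr,np.degrees(np.arctan2(xa[1],xa[0])))
bay=ctr+xa*-.024+ya*-.005
f=lambda P:np.array([(P-bay)@xa,(P-bay)@ya])*1e3
l=onz(c,T(155,283),.008);q=onz(c,T(283,275),.008);print("bottom",f((l+q)/2),np.linalg.norm(l-q),"yaw",np.degrees(np.arctan2(-(l-q)[0],(l-q)[1])))
print("foot",f(onz(c,T(228,376),.008)))
tl=onz(c,T(120,333),.178);tr=onz(c,T(255,328),.178);print("top",f((tl+tr)/2),np.linalg.norm(tl-tr),"yaw",np.degrees(np.arctan2(-(tl-tr)[0],(tl-tr)[1])))
d=f((l+q)/2)[0]-f((tl+tr)/2)[0];print("lean",np.degrees(np.arctan2(d,172)))
S=lambda x,y:(220+x/2.5-.3,150+y/2.5-.3)
print("bottom +y corner side",f(onz(sd,S(240,454),.006)),"foot",f(onz(sd,S(349,428),.006)))
E
```

```text
tray [0.5675 0.2775 0.016 ] 5.173961269888832
bottom [38.0644  7.7785] 0.1239165947030574 yaw 4.804285099574867
foot [-55.5779   2.9751]
top [-24.7999   2.9345] 0.11546005102000081 yaw 3.389673862033356
lean 20.076858311375243
bottom +y corner side [37.3342 55.2356] foot [-55.8222  15.4545]
```

```bash
python3 -c "
from station import r
print(r.sense()['time_s'], r.finish_job())"
```

```text
the job is handed in; nothing more can be done
22.15 None
```

The mirror is standing on its own leg in the middle of the tray's clear space, glass to the bed, and the gripper has let go. I handed the job in at 22.2 s; `finish_job` reports no verdict.

- **Leg:** I gripped it by its sides and swung it about 38° until the force jumped, which I took as the stop. I didn't measure the joint value directly; the pictures agreed with about 0.62 rad.
- **Carry:** I pinched the mirror at its top edge (10 mm opening, matching its thickness) and lifted it off the box. I turned and tilted it over the tray, lowered it until the force showed contact, then released.

Last checks, measured from the pictures and relative to my own estimate of `tray_bay`:

| Check | Measured | Required |
|---|---|---|
| Bottom edge x | +38 mm | -15 to 85 mm |
| Bottom edge y | +8 mm (top view); about -5 mm implied by the side view | within 40 mm |
| Foot x | -56 mm | -100 to 10 mm |
| Lean back | about 20° | 12 to 27° |
| Square with the tray | within about 2° | within 17° |

The other things look unmoved in the last pictures, and the wrist force was near zero after I backed off.

One disagreement: the foot came out 93 mm behind the bottom edge, where 84 mm is expected. I put this down to reading the outer end of the rubber foot rather than its centre, plus pixel error. I didn't look for movement over time beyond the pictures after release.

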